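Check the airbrush tank with the stick gauge and switch on what it needs

ROBOT

A 6-joint arm with a two-finger parallel gripper is mounted at the origin on the work surface. World frame = base frame: x ahead of the robot, y to its left, z up, the work surface at z = 0. Lengths are in m, angles in rad, forces in N, time in s.
With the tool pointing down it reaches from about 0.275 to 0.75 m from the base axis. Payload 10.2 kg.
Tool frame: the origin (TCP) lies midway between the tips of the shut fingers; the grasp point (between the pads) lies 19 mm behind it (arm.hold_point_z is the distance from the TCP to the grasp point, in m); z points along the fingers, x is the direction in which the jaws open and shut, and the axes are right-handed (so a half turn about z gives the same grasp; the last joint's range is limited). The gripper opens to 88 mm and grips with 3 to 60 N. Pads are 18 mm wide; open, the fingers measure 123 mm over their backs; the gripper's body (75 mm by 187 mm) begins 45 mm behind the grasp point.
Start: joints at [0.967, 0.313, 1.498, -0, 1.331, -0.223], TCP at [0.195, 0.487, 0.239] pointing down, gripper open.
Joint ranges: [-2.94, 2.94], [-0.97, 2.17], [0.19, 2.56], [-1.23, 4.37], [0.02, 3.11], [-2.88, 2.88]. Speed limits (rad/s): [2.39, 2.39, 3.01, 3.14, 3.14, 3.14].

INTERFACE

Orientations are given as a rotation vector (axis times angle).
In Python, from bench import read_state, eyes, job, arm gives the robot as it stands.
- The arm moves only by the tool jog_arm, never from a script. Its argument "increments" is a list of rows, each a list of 7 numbers: the turn, a rotation vector about the world's x, y, z in degrees, then the shift along the world's x, y, z in cm, then the closure, from -1 (fully open) to 1 (shut), so that 0 is half open. In form: [[ax, ay, az, tx, ty, tz, gripper], ...]. A call has 1 to 12 rows; each row is the pose to reach, as a shift and turn from the pose commanded when the call began; what a row does not reach only later rows make up. A row lasts 1/12 s, in which the tool goes at most 41.7 mm and 7.16 degrees, less where a joint would pass 70% of its speed; a pose out of reach is approached as far as the arm can. A call with a gripper value outside its range is refused whole. The fingers move at their own pace and stop on an object; "force" is the grip in N (left out, the last holds). Time passes only in rows, so rows that repeat a pose let the fingers close. It gives the time, the measured TCP pose, the force and the opening at its end, in the units of the state.
- read_state(): the state, without advancing time (a new reading comes with each control period).
- eyes.capture(name): name is "scene" or "top" or "wrist"; returns the picture (400x640x3 uint8, blue, green, red); there is no depth.
- eyes.get_calibration(name): a dict with "fx", "fy", "cx", "cy" (pixels), "world_to_cam" (4x4, takes a point from world to camera coordinates); the wrist camera has in their place "tool_from_camera" (4x4, takes a point from camera to tool coordinates, whose origin is the TCP and whose axes are the tool frame's). Camera axes: x right, y up, looking along -z (the intrinsics and any distortion apply to the point x, -y, -z); pixel columns grow to the right and rows downward; lengths in m; the calibration is good to about 2 mm. The wrist camera is an equidistant fisheye: a pixel r from the principal point sees the ray r / f radians off the axis. A picture is of the moment at which its call begins: read the wrist's pose just before it. get_calibration takes no time and is no camera call.
- job.sign_off(): hands the job in, once; it reports no verdict.
The state is a dict: "time_s": time; "joints": joint angles; "dq": joint speeds; "joint_torque": joint torques, N m; "ee_pos": TCP position; "orientation": TCP orientation; "force": force on the tool from outside, world axes, zero at the start; "moment": the same for the moment, N m; "finger_gap": finger opening in m.
Only numpy, scipy, OpenCV 4.12 (cv2) and the standard library are available. Lean on these libraries where they do the work, as an engineer would, in place of code of your own. Each camera call takes 0.05 s, during which the arm holds its last target.

TASK

Take the stick gauge from its rest, press its chuck squarely onto the tilted fill valve of the air tank, firmly home but without forcing it, and hold it there a moment while the tank's pressure pushes the rod out. With the gauge still in hand, tip one rocker fully over with it (your fingers are sticky with resin: keep them off the switch box): the green one (airbrush line) if green shows on the rod where it leaves the barrel, the red one (compressor) if only white shows. Then lay the gauge back in the forks of its rest as it lay, with the rod left out at its reading, and let go; leave the other rockers off and the cup and the bottle where they are.

Things in the scene. Friction and masses are not known exactly. Their poses are not given: they have to be found in the camera images.
- gauge_grip (a point): Centre of the gauge's teal head, where to hold it: block 28 (x) x 22 (y, flat sides) x 38 mm (z, 20 below to 18 above). z = chuck axis, away from the mouth, up in the rest; x = along the barrel, away from the head. Mouth 44 mm below. Barrel 14 wide, 16 high, centre line 2 mm above this point, from x = 14 to 132 mm; the rod comes out of its end. 0.2 kg, balance point about 50 mm along x.
- gauge_mouth (a point): Centre of the chuck's open mouth (axes as gauge_grip). Rubber bell, 26 mm outside; inside a funnel from 19 mm at the mouth to a 14 mm bore at 6 mm depth, ending at a hard seat 13 mm deep. A sprung 4 mm probe in its middle, tip 4.5 mm inside the mouth, meets the valve's core pin 8.5 mm before the stem's rim is on the seat.
- rod (a joint): How far the square rod is out of the barrel's end, m: starts 0. Dark tip, then 26 mm of white, then green: over 0.026 green shows. It moves out 6 times as far as the probe is pushed in and stays out by friction (0.25 N) when the gauge comes off. Fully home on the valve it reads about 0.010 to 0.042, by the tank's hidden pressure.
- valve_tip (a point): Centre of the fill valve's rim. z = stem axis, outwards, leaning 35 deg from vertical to the tank's front (-x). Stem 11 mm thick, bare for 33 mm below the rim, then a 20 mm nut. The gauge goes on along z, at any turn about z. The push rises to 4 to 11 N (the pressure), stays while the core pin goes down, then rises steeply on the seat, 13 mm deep. Firmly home: 12 to 25 N held.
- core (a joint): How far the valve's core pin is pressed down, m: 0 = flush with the rim, 0.0095 = bottom. It moves only once the push equals the pressure, so over 0.001 means that the rod shows the true reading.
- tank: Grey air tank lying along its y, 130 mm thick, 290 mm long, fixed; origin on the bench under its middle, axis 93 mm up; carrying handle along its top to 201 mm. The valve stands at mid-length on its upper front (-x), rim 181 mm above the bench.
- rest: Gauge rest, fixed: wooden foot and two steel forks at x = 40 and 112 mm. Origin on the bench below the hanging chuck; x = along the barrel. In the rest the gauge's axes are parallel to these, mouth 48 mm and grip point 92 mm above the origin. The barrel lies on the forks 86 mm up, in slots 18 mm wide that flare to about 34 mm at the top, 107 mm up.
- switchbox: Grey box with the row of four rockers, fixed, 105 (x) x 160 (y) x 46 mm high; origin on the bench under its middle.
- switch_red: Module of the red rocker; origin on the box's top face under the rocker's middle. Rocker 33 mm long (x), 22 wide, pivot 10.5 mm up about y; modules 34.5 mm apart along y in any order. Off: its +x end is up, edge at x = 15 mm, 15.5 mm up. Pressed down there (chuck centred at x = 20 mm or so) it tips with 2 to 5 N, stays where it is left, and stops hard when that end is down at 8.5 mm. The frame round it is 4 mm high.
- switch_green: Module of the green rocker (airbrush line), made like the red one.
- switch_white: Module of the white rocker (lamp), made like the red one.
- switch_black: Module of the black rocker (turntable), made like the red one.
- rocker_red (a joint): red rocker, rad: 0 = off, 0.44 = on.
- rocker_green (a joint): green rocker, rad: 0 = off, 0.44 = on.
- rocker_white (a joint): white rocker, rad: 0 = off, 0.44 = on.
- rocker_black (a joint): black rocker, rad: 0 = off, 0.44 = on.
- cup: Loose white plastic cup, 72 mm across, 95 mm high, origin under its base.
- pigment: Loose orange pigment bottle, 54 mm across, 125 mm high, origin under its base.
Things that resemble listed ones, but are neither listed nor needed, are in the scene too. Leave any purple look-alike of the rest alone.

How it is judged:
On the way, in this order (a step that is already met when the one before it is completed fails the run):
1. the gauge is held firmly home on the fill valve (10 N or more), square to it, and its rod is out at the true reading (value of joint core above 0.0008 m and value of joint rod above 0.006 m and angle between the z axis of gauge_mouth and the z axis of valve_tip, either way round below 0.16 rad and distance between gauge_mouth and valve_tip below 0.018 m and z of valve_tip in the frame of gauge_mouth above 0.011 m and contact force between gauge and tank above 10 N), for 0.3 s.
2. the gauge is off the valve and the rocker that the reading calls for is on (distance between gauge_mouth and valve_tip above 0.06 m and ((value of joint rod above 0.024 m and value of joint rocker_green above 0.34 rad) or (value of joint rod below 0.028 m and value of joint rocker_red above 0.34 rad))), for 0.2 s.
At the end, for the whole second after the job is handed in: gauge at rest in both forks (mouth within 12 mm along, 8 mm across, 6 mm in height; upright within 11 deg), rod still out at its reading; green rocker on if the rod is out over 26 mm, red if less (either within 2 mm of that); the other three rockers off (x of gauge_mouth in the frame of rest between -0.012 and 0.012 m and y of gauge_mouth in the frame of rest between -0.008 and 0.008 m and z of gauge_mouth in the frame of rest between 0.042 and 0.054 m and angle between gauge_mouth's own z axis and vertical below 0.2 rad and linear speed of gauge below 0.02 m/s and value of joint rod above 0.006 m and ((value of joint rod above 0.024 m and value of joint rocker_green above 0.34 rad and value of joint rocker_red below 0.1 rad) or (value of joint rod below 0.028 m and value of joint rocker_red above 0.34 rad and value of joint rocker_green below 0.1 rad)) and value of joint each of rocker_white, rocker_black below 0.1 rad); the robot touches nothing.
It fails at once if the cup or the bottle was moved by more than 20 mm (distance of any of cup, pigment from where it was at the start of the episode above 0.02 m).
It fails at once if a rocker that was not called for was switched on (value of joint any of rocker_white, rocker_black above 0.25 rad or value of joint each of rocker_red, rocker_green above 0.25 rad).
It fails at once if the fingers touched the switch box or a rocker (contact force between the fingers and switchbox above 1 N or contact force between the fingers and switch_red above 1 N or contact force between the fingers and switch_green above 1 N or contact force between the fingers and switch_white above 1 N or contact force between the fingers and switch_black above 1 N).
It fails at once if the gauge was forced onto the valve with over 50 N (contact force between gauge and tank above 50 N).
It also fails if it takes over 66 s, if anything falls off the work surface, if the arm or the gripper's body presses on something with over 40 N, if the wrist force passes 120 N, or if a joint passes its speed limit or range.

## Working session

There is one attempt and no reset: what is moved stays moved. The work goes in short steps, Python scripts to look and compute and a tool call to move; the robot and the scene stay as the last step left them, time stands still between calls to the robot, and variables do not carry over. Pictures are saved under pics/ and viewed, and the job is handed in when it is done.

Besides the shell and the picture viewer there is one more tool, called by a JSON object that holds its "fn" and its "kwargs". jog_arm: Moves the arm, as the interface text tells. Its arguments: {"type":"object","properties":{"increments":{"type":"array"},"force":{"type":"number"}},"required":["increments"]}

```bash
ls; mkdir -p pics
python3 - <<'E'
from bench import read_state, eyes, job, arm
import cv2
print(read_state())
print([a for a in dir(arm) if a[0]!='_'])
for n in ["scene","top","wrist"]:
    cv2.imwrite(f"pics/{n}0.png",eyes.capture(n)); print(n,eyes.get_calibration(n))
E
```

```text
pics
{'time_s': 0.0, 'joints': array([ 9.66610167e-01,  3.13434231e-01,  1.49839463e+00,  1.79417454e-05,
        1.33101014e+00, -2.23390857e-01]), 'dq': array([ 0.00176095,  0.00149338, -0.0008947 ,  0.00060505, -0.00022274,
       -0.00155447]), 'joint_torque': array([-2.45375277e-04, -4.02205610e+01, -2.52262473e+01,  6.93758251e-02,
        3.52961454e-02, -8.37244966e-05]), 'ee_pos': array([0.19498739, 0.48719542, 0.23818512]), 'orientation': array([ 2.60134631e+00,  1.76064109e+00, -1.83381594e-03]), 'force': array([ 0.19942427, -0.92595433,  0.44823109]), 'moment': array([-0.00499149,  0.03297918, -0.00154736]), 'finger_gap': 0.08830157628554926}
['IKError', 'hold_point_z']
scene {'fx': 510.90341058767643, 'fy': 510.90341058767643, 'cx': 310.6130033264279, 'cy': 189.45230258885871, 'world_to_cam': array([[-0.26669085,  0.96362117,  0.01761325,  0.12361894],
       [-0.75451053, -0.22011851,  0.61827316,  0.2761451 ],
       [ 0.59965811,  0.15159842,  0.78576591, -2.04437851],
       [ 0.        ,  0.        ,  0.        ,  1.        ]])}
top {'fx': 519.3328288148804, 'fy': 519.3328288148804, 'cx': 315.6811273660336, 'cy': 193.56361655225845, 'world_to_cam': array([[-0.02430814, -0.99940948, -0.02428584,  0.04384404],
       [ 0.99500805, -0.0265388 ,  0.0962012 , -0.46282841],
       [-0.09678891, -0.02182614,  0.99506559, -1.55777341],
       [ 0.        ,  0.        ,  0.        ,  1.        ]])}
wrist {'fx': 309.70691628693146, 'fy': 309.70691628693146, 'cx': 321.66499674643353, 'cy': 199.48990481356245, 'tool_from_camera': array([[ 9.99999661e-01, -7.14381712e-04, -4.09754360e-04,
        -9.96240347e-05],
       [-7.98130058e-04, -9.63330150e-01, -2.68317695e-01,
        -6.95856726e-02],
       [-2.03047475e-04,  2.68317931e-01, -9.63330393e-01,
        -1.46069987e-01],
       [ 0.00000000e+00,  0.00000000e+00,  0.00000000e+00,
         1.00000000e+00]])}
```

View pics/scene0.png

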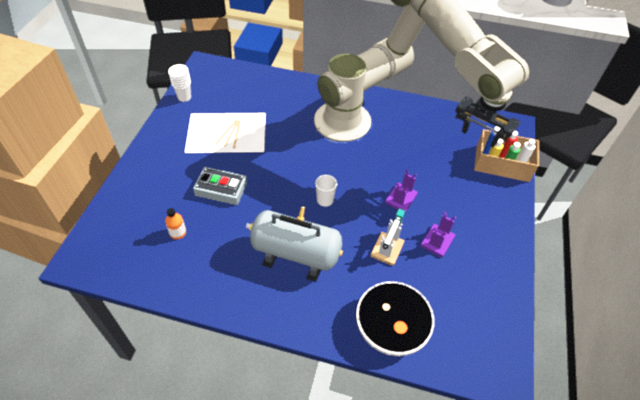

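View pics/top0.png

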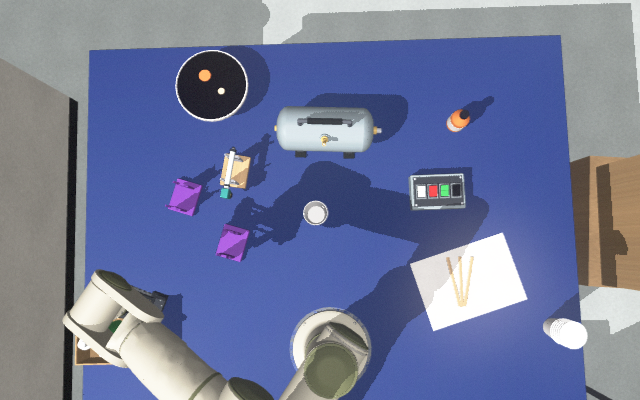

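View pics/wrist0.png

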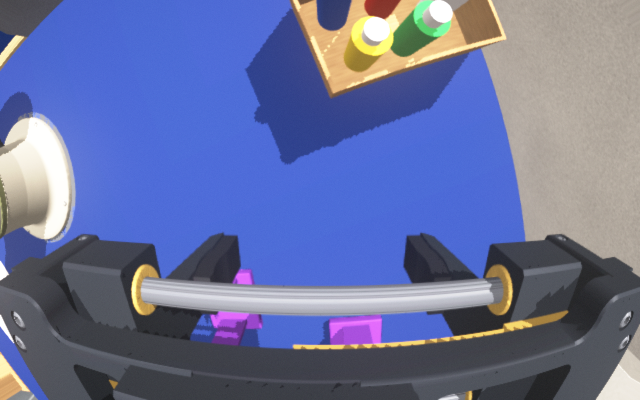

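The top view shows the gauge in its rest near (228,175) with its teal head at (226,193). The tank's valve is near (326,138) and the switch box near (438,191). I'll enlarge these.

```bash
cat > h.py <<'E'
from bench import read_state, eyes, job, arm
import cv2, numpy as np
from scipy.spatial.transform import Rotation as R
from scipy.optimize import least_squares
C={n:eyes.get_calibration(n) for n in ("scene","top","wrist")}
def proj(n,P):
    c=C[n];P=np.atleast_2d(P);q=P@c["world_to_cam"][:3,:3].T+c["world_to_cam"][:3,3]
    return np.c_[c["cx"]+c["fx"]*q[:,0]/-q[:,2], c["cy"]-c["fy"]*q[:,1]/-q[:,2]]
def ray(n,u,v):
    c=C[n];W=c["world_to_cam"];d=np.array([(u-c["cx"])/c["fx"],-(v-c["cy"])/c["fy"],-1])
    return -W[:3,:3].T@W[:3,3], W[:3,:3].T@d
def onz(n,u,v,z):
    o,d=ray(n,u,v); return o+d*(z-o[2])/d[2]
def tri(*obs):
    A=np.zeros((3,3));b=np.zeros(3)
    for n,u,v in obs:
        o,d=ray(n,u,v);d=d/np.linalg.norm(d);M=np.eye(3)-np.outer(d,d);A+=M;b+=M@o
    return np.linalg.solve(A,b)
def wcam(st):
    T=np.eye(4);T[:3,:3]=R.from_rotvec(st["orientation"]).as_matrix();T[:3,3]=st["ee_pos"]
    return T@C["wrist"]["tool_from_camera"]
def wproj(T,P):
    c=C["wrist"];P=np.atleast_2d(P);q=(P-T[:3,3])@T[:3,:3]
    q=q*[1,-1,-1];r=np.hypot(q[:,0],q[:,1]);th=np.arctan2(r,q[:,2])
    return np.c_[c["cx"]+c["fx"]*th*q[:,0]/r, c["cy"]+c["fy"]*th*q[:,1]/r]
def wray(T,u,v):
    c=C["wrist"];x=(u-c["cx"])/c["fx"];y=(v-c["cy"])/c["fy"];th=np.hypot(x,y)
    d=np.array([x/th*np.sin(th),-y/th*np.sin(th),-np.cos(th)])
    return T[:3,3],T[:3,:3]@d
def wonz(T,u,v,z):
    o,d=wray(T,u,v);return o+d*(z-o[2])/d[2]
def crop(im,x0,y0,w,h,s,name):
    o=cv2.resize(im[y0:y0+h,x0:x0+w],None,fx=s,fy=s,interpolation=cv2.INTER_CUBIC)
    step=10
    for x in range((x0//step+1)*step,x0+w,step):
        X=int((x-x0+.5)*s);cv2.line(o,(X,0),(X,8 if x%50 else 16),(0,255,255),1)
        if x%20==0: cv2.putText(o,str(x),(X-10,26),0,.35,(0,255,255),1)
    for y in range((y0//step+1)*step,y0+h,step):
        Y=int((y-y0+.5)*s);cv2.line(o,(0,Y),(8,Y),(0,255,255),1)
        if y%20==0: cv2.putText(o,str(y),(10,Y+4),0,.35,(0,255,255),1)
    cv2.imwrite(f"pics/{name}.png",o)
E
python3 - <<'E'
import cv2
from h import crop
t=cv2.imread("pics/top0.png");s=cv2.imread("pics/scene0.png")
crop(t,210,135,80,75,8,"t_g");crop(s,360,200,90,70,8,"s_g")
crop(t,265,90,125,75,6,"t_t");crop(s,240,195,110,90,6,"s_t")
crop(t,400,165,75,55,10,"t_s");crop(s,185,160,70,50,10,"s_s")
E
```

```text
(no output)
```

View pics/t_g.png

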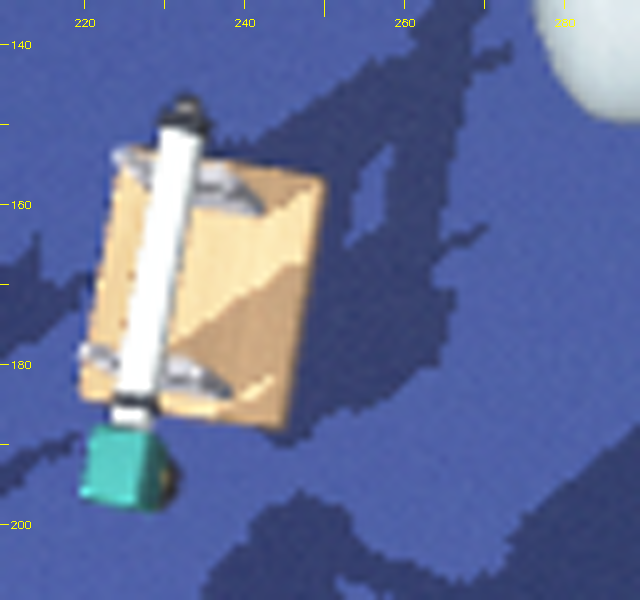

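View pics/s_g.png

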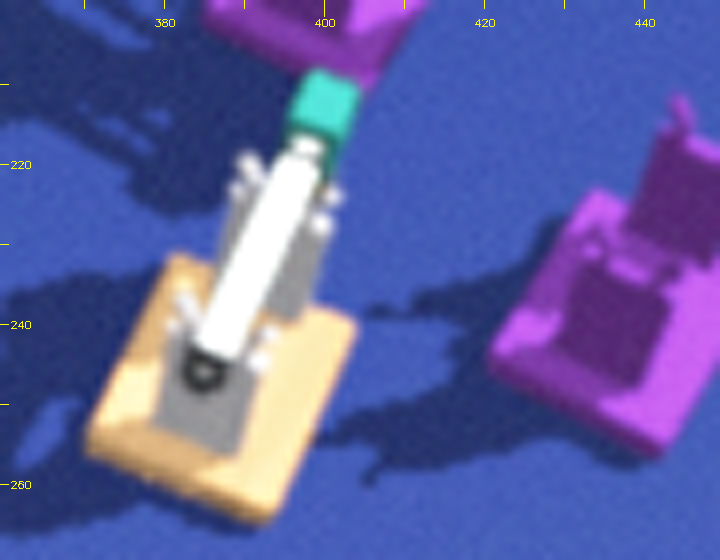

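View pics/t_t.png

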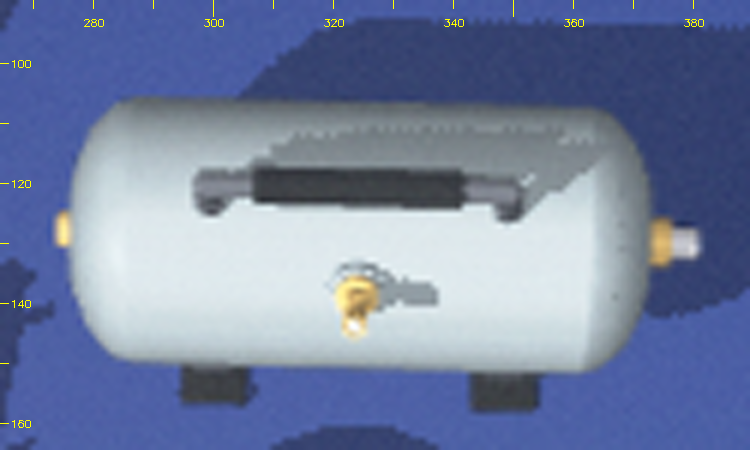

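View pics/s_t.png

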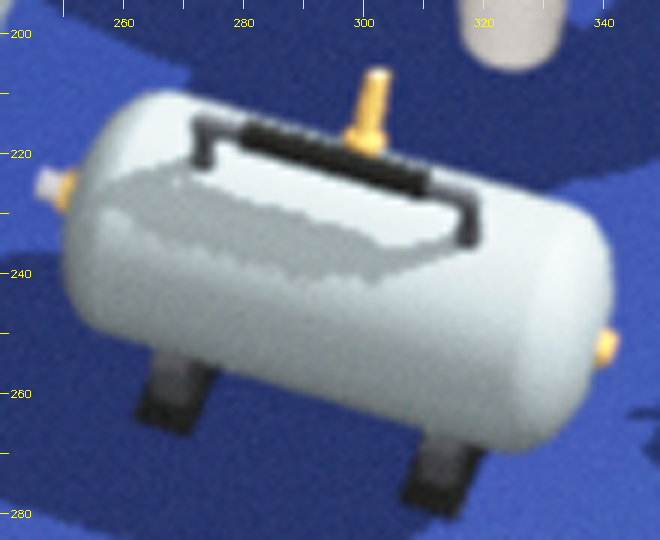

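View pics/t_s.png

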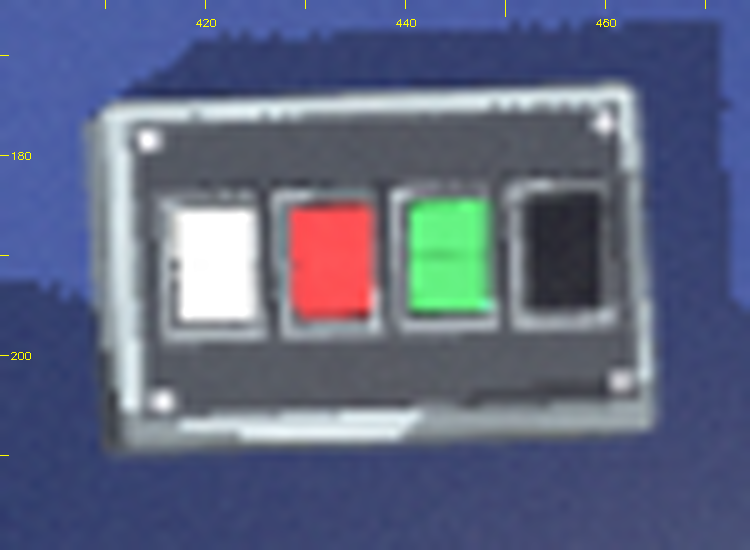

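View pics/s_s.png

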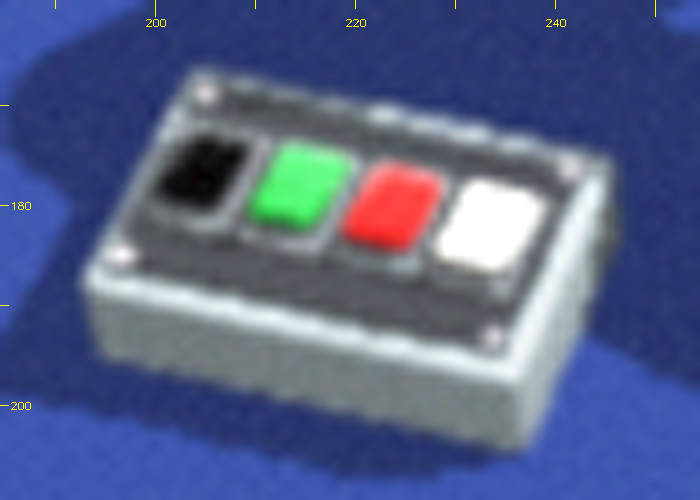

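Run:
```python
from h import *
np.set_printoptions(precision=4,suppress=True)
for n in("scene","top"):
    o,_=ray(n,0,0);print(n,o)
# barrel
print("barrel top", onz("top",231.8,152,.102),onz("top",226.6,183,.102), "scene",onz("scene",385.5,241,.102),onz("scene",397.5,218.5,.102))
print("head top corners top",[onz("top",*p,.110) for p in((221.3,188),(228.3,188),(219.8,196.5),(226,197.7))])
print("scene",[onz("scene",*p,.110) for p in((399,208.3),(404.5,210),(402.2,217.3),(395.7,215.5))])
print("valve tip",tri(("top",323.2,144.2),("scene",302.3,206)), "base", tri(("top",323.8,137.5),("scene",300.5,217.5)))
print("tank valve at z .181", onz("top",323.2,143.8,.181), onz("scene",302.3,206,.181))
for n,L in (("top",((411,175.5),(462,173.5),(464.5,206),(412,208))),("scene",((204,167),(245,175.5),(236,197),(193.5,187.5)))):
    print(n,[onz(n,*p,.046) for p in L])
for k,a,b in(("w",(421,190.5),(233.5,181.5)),("r",(432.5,190.5),(223.5,180.2)),("g",(444.2,190),(214.3,178)),("b",(456,189),(204.5,176.5))):
    print(k,onz("top",*a,.058),onz("scene",*b,.058))
print("cup",onz("top",316,210,.095))
```

```text
scene [1.4673 0.2516 1.4335]
top [ 0.3108 -0.0025  1.5957]
barrel top [0.5847 0.2726 0.102 ] [0.4939 0.2886 0.102 ] scene [0.5813 0.2703 0.102 ] [0.4871 0.292  0.102 ]
head top corners top [array([0.4787, 0.3025, 0.11  ]), array([0.4782, 0.2822, 0.11  ]), array([0.4542, 0.3071, 0.11  ]), array([0.4502, 0.2891, 0.11  ])]
scene [array([0.4519, 0.2898, 0.11  ]), array([0.4537, 0.3079, 0.11  ]), array([0.4842, 0.3053, 0.11  ]), array([0.483 , 0.2843, 0.11  ])]
valve tip [0.5839 0.0041 0.1862] base [0.6079 0.0037 0.1586]
tank valve at z .181 [0.5859 0.0044 0.181 ] [0.5802 0.0027 0.181 ]
top [array([ 0.5083, -0.2553,  0.046 ]), array([ 0.5101, -0.4073,  0.046 ]), array([ 0.4126, -0.4097,  0.046 ]), array([ 0.4107, -0.2542,  0.046 ])]
scene [array([ 0.4167, -0.408 ,  0.046 ]), array([ 0.4129, -0.2547,  0.046 ]), array([ 0.5111, -0.2514,  0.046 ]), array([ 0.5133, -0.4062,  0.046 ])]
w [ 0.4612 -0.281   0.058 ] [ 0.4585 -0.2791  0.058 ]
r [ 0.4603 -0.3148  0.058 ] [ 0.4627 -0.3143  0.058 ]
g [ 0.4608 -0.3493  0.058 ] [ 0.4625 -0.3485  0.058 ]
b [ 0.4629 -0.3842  0.058 ] [ 0.4657 -0.3836  0.058 ]
cup [0.409  0.0307 0.095 ]
```

{"fn": "jog_arm", "kwargs": {"increments": [[0,0,2,3.5,-2.4,0,-1],[0,0,4,7,-4.8,0,-1],[0,0,6,10.5,-7.2,0,-1],[0,0,8,14,-9.6,0,-1],[0,0,10.5,17.5,-12,0,-1],[0,0,10.5,21,-14.4,0,-1],[0,0,10.5,24.5,-16.8,0,-1],[0,0,10.5,27,-19,0,-1],[0,0,10.5,27,-19,0,-1],[0,0,10.5,27,-19,0,-1],[0,0,10.5,27,-19,0,-1]]}}

```text
time_s: 1.07
ee_pos: [0.4647, 0.2976, 0.2385]
orientation: [-2.429, -1.991, 0.001]
force: [0.1, -0.1, -0.6]
finger_gap: 0.088
```

Run:
```python
from h import *
st=read_state();print(st["time_s"],st["ee_pos"],R.from_rotvec(st["orientation"]).as_matrix(),st["force"])
cv2.imwrite("pics/w1.png",eyes.capture("wrist"));np.save("w1T.npy",wcam(st))
```

```text
1.0667 [0.46469812 0.29760231 0.23846368] [[ 1.96341195e-01  9.80535303e-01 -8.09639245e-04]
 [ 9.80535619e-01 -1.96341284e-01 -3.01630651e-05]
 [-1.88541559e-04 -7.87957866e-04 -9.99999672e-01]] [ 0.13754121 -0.08392307 -0.56614204]
```

View pics/w1.png

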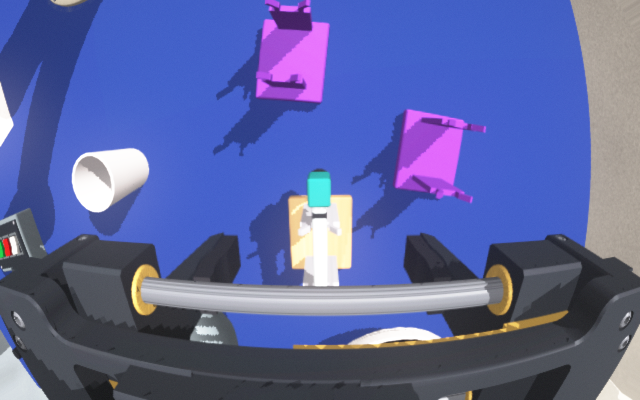

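The teal head is at (319,188), with the barrel running straight down the image. I'll enlarge to refine this.

Run:
```python
from h import *
crop(cv2.imread("pics/w1.png"),280,160,80,115,5,"w1c")
T=np.load("w1T.npy")
def show(x,y,yaw):
    P=[(sx,sy,.110) for sx in(-.014,.014) for sy in(-.011,.011)]+[(.03,0,.102),(.1,0,.102)]
    r=R.from_euler("z",yaw,degrees=True)
    return wproj(T,r.apply(np.array(P))+[x,y,0])
print(show(.4665,.2955,-11.3).round(1))
```

```text
[[307.5 179.7]
 [331.8 179.7]
 [307.9 209.2]
 [331.5 209.2]
 [319.8 222.5]
 [319.9 284.7]]
```

View pics/w1c.png

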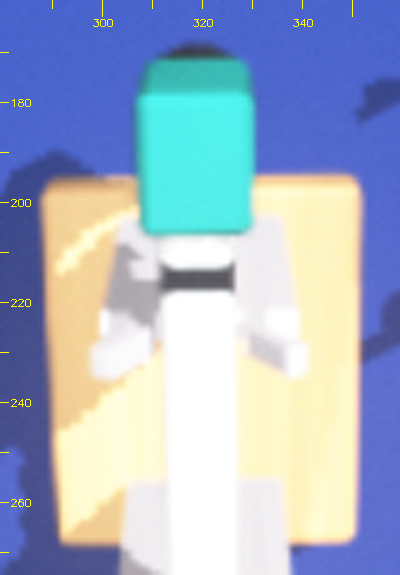

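{"fn": "jog_arm", "kwargs": {"increments": [[0,0,0.4,0,-0.26,-3,-0.3],[0,0,0.4,0,-0.26,-6.5,-0.3],[0,0,0.4,0,-0.26,-10,-0.3],[0,0,0.4,0,-0.26,-13,-0.3],[0,0,0.4,0,-0.26,-15,-0.3],[0,0,0.4,0,-0.26,-16.5,-0.3],[0,0,0.4,0,-0.26,-16.5,-0.3],[0,0,0.4,0,-0.26,-16.5,-0.3]], "force": 45}}

```text
time_s: 1.78
ee_pos: [0.4644, 0.2956, 0.0739]
orientation: [-2.421, -2.002, 0.001]
force: [-0.7, -1.0, 1.1]
finger_gap: 0.0571
```

Run:
```python
from h import *
st=read_state();print(st["time_s"],st["ee_pos"],st["force"],st["finger_gap"])
im=eyes.capture("wrist");cv2.imwrite("pics/w2.png",im);np.save("w2T.npy",wcam(st))
P=R.from_euler("z",-11,degrees=True).apply(np.array([(sx,sy,.110) for sx in(-.014,.014) for sy in(-.011,.011)]))+[.4645,.295,0]
print(wproj(wcam(st),P))
crop(im,220,180,200,150,4,"w2c")
```

```text
1.7833 [0.4643991  0.29559856 0.07390355] [-0.65314774 -1.00040094  1.06494304] 0.05711461630345307
[[292.36955734 260.44836308]
 [347.83310441 260.67255401]
 [294.80924477 316.62935369]
 [345.18752421 316.84508508]]
```

View pics/w2c.png

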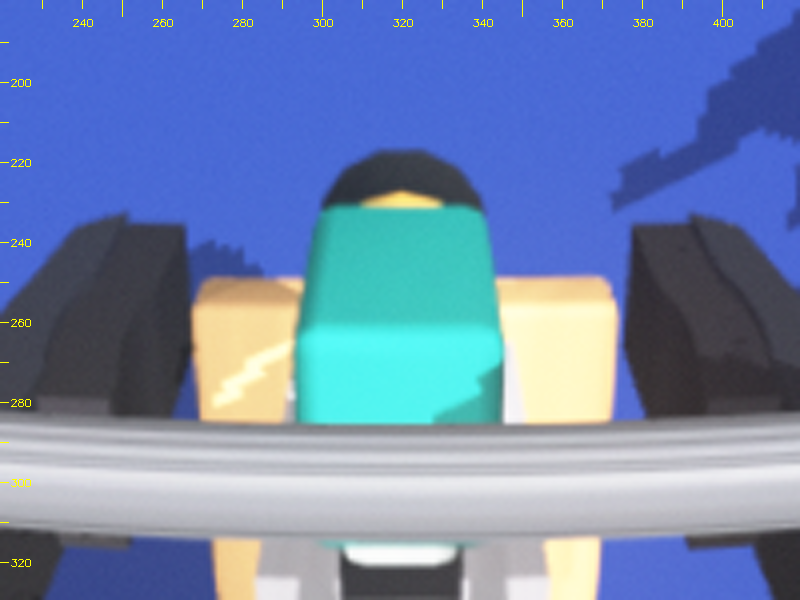

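The head sits centred between the fingers, with its edges at columns 295 and 345. Next I close the gripper.

{"fn": "jog_arm", "kwargs": {"increments": [[0,0,0,0,0,0,1],[0,0,0,0,0,0,1],[0,0,0,0,0,0,1],[0,0,0,0,0,0,1],[0,0,0,0,0,0,1],[0,0,0,0,0,0,1],[0,0,0,0,0,0,1]], "force": 50}}

```text
time_s: 2.42
ee_pos: [0.4652, 0.2948, 0.0739]
orientation: [2.423, 2.0, 0.0]
force: [-0.6, 0.7, 1.5]
finger_gap: 0.0217
```

Run:
```python
from h import *
st=read_state();print(st)
print(R.from_rotvec(st["orientation"]).as_matrix().round(4))
```

```text
{'time_s': 2.4167, 'joints': array([ 3.52082761e-01,  5.50760320e-01,  1.61004710e+00,  4.20796091e-05,
        9.80574854e-01, -1.02815626e+00]), 'dq': array([-1.00689065e-03, -8.57534411e-04, -2.11149972e-04,  1.05256633e-03,
        6.45361052e-05,  9.39089850e-04]), 'joint_torque': array([-2.00548964e-01, -4.54140079e+01, -2.03036588e+01, -2.12371914e-02,
        4.41281672e-02,  6.61787271e-03]), 'ee_pos': array([0.46520879, 0.29482304, 0.07386087]), 'orientation': array([2.42269684e+00, 1.99997829e+00, 3.29972717e-04]), 'force': array([-0.59457481,  0.72599666,  1.52492759]), 'moment': array([0.03903435, 0.0163809 , 0.0124118 ]), 'finger_gap': 0.021704051954897212}
[[ 1.894e-01  9.819e-01  2.000e-04]
 [ 9.819e-01 -1.894e-01  1.000e-04]
 [ 1.000e-04  2.000e-04 -1.000e+00]]
```

Run:
```python
from h import *
np.set_printoptions(precision=4,suppress=True)
a,b=onz("top",275,127.8,.093),onz("top",375,130,.093);print(a,b,(a+b)/2,np.degrees(np.arctan2(-(a-b)[0],(a-b)[1])))
a,b=onz("scene",250,226.5,.093),onz("scene",341,252.5,.093);print(a,b,(a+b)/2,np.degrees(np.arctan2(-(b-a)[0],(b-a)[1])))
a,b=onz("top",299.5,120.8,.195),onz("top",349.5,122.3,.195);print(a,b,(a+b)/2,np.degrees(np.arctan2(-(a-b)[0],(a-b)[1])))
a,b=onz("scene",276,217.5,.195),onz("scene",316,229.5,.195);print(a,b,(a+b)/2,np.degrees(np.arctan2(-(b-a)[0],(b-a)[1])))
```

```text
[0.655  0.1457 0.093 ] [ 0.6397 -0.1481  0.093 ] [ 0.6473 -0.0012  0.093 ] -2.9864776658028114
[ 0.6409 -0.1508  0.093 ] [0.6539 0.1471 0.093 ] [ 0.6474 -0.0019  0.093 ] -2.5009333730101106
[0.6492 0.0679 0.195 ] [ 0.6409 -0.0693  0.195 ] [ 0.645  -0.0007  0.195 ] -3.4749699971421064
[ 0.6523 -0.0574  0.195 ] [0.6605 0.0672 0.195 ] [0.6564 0.0049 0.195 ] -3.7441929505154357
```

{"fn": "jog_arm", "kwargs": {"increments": [[0,0,0,0,0,1.5,1],[0,0,0,0,0,4,1],[0,0,0,0,0,7,1],[0,0,0,0,0,10,1],[0,0,0,0,0,14,1],[0,0,0,0,0,18,1],[0,0,0,0,0,18,1],[0,0,0,0,0,18,1]]}}

```text
time_s: 3.08
ee_pos: [0.4655, 0.295, 0.255]
orientation: [2.422, 1.999, 0.005]
force: [-0.5, -0.7, -2.4]
finger_gap: 0.0215
```

Run:
```python
from h import *
st=read_state();print(st["time_s"],st["ee_pos"],st["force"],st["moment"],st["finger_gap"])
im=eyes.capture("wrist");cv2.imwrite("pics/w3.png",im)
im=eyes.capture("scene");cv2.imwrite("pics/s3.png",im)
crop(im,340,130,120,110,6,"s3c")
```

```text
3.0833 [0.46548161 0.29495437 0.25503088] [-0.48658925 -0.70606036 -2.40708117] [-0.00203595  0.13594683  0.00721636] 0.02153785629649669
```

View pics/w3.png

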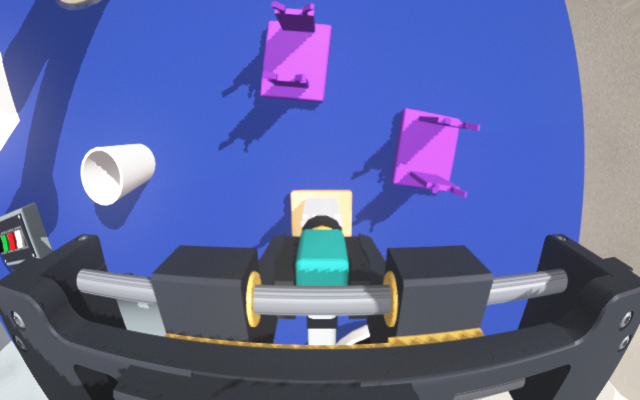

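View pics/s3c.png

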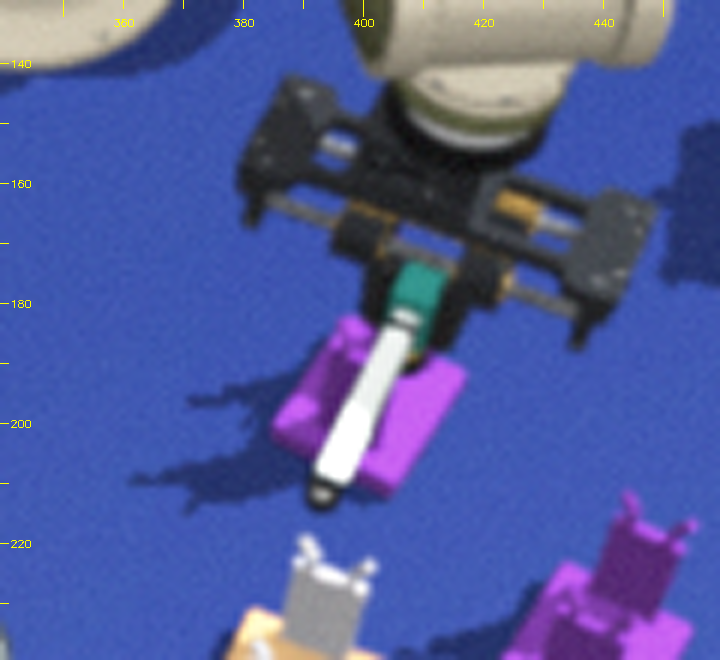

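```bash
cat >> h.py <<'E'
def plan(pos,Rt):
    st=read_state();Rc=R.from_rotvec(st["orientation"])
    d=(R.from_matrix(Rt)*Rc.inv()).as_rotvec(degrees=True)
    print("turn",d.round(2),"shift cm",((np.array(pos)-st["ee_pos"])*100).round(3))
def tool(gaugeR): # gauge R -> tool R: tool x=gy, tool y=gx, tool z=-gz
    g=gaugeR.as_matrix();return np.c_[g[:,1],g[:,0],-g[:,2]]
GV=R.from_euler("z",-3,degrees=True)*R.from_euler("y",-35,degrees=True)
E
python3 - <<'E'
from h import *
ax=GV.as_matrix()[:,2];rim=np.array([.585,.0035,.181]);print(ax)
plan(rim+ax*.126,tool(GV))
E
```

```text
[-0.57279037  0.03001867  0.81915204]
turn [ -4.17 -34.93   7.7 ] shift cm [  4.829 -28.725   3.22 ]
```

{"fn": "jog_arm", "kwargs": {"increments": [[-0.5,-4.4,1,0.6,-3.6,0.5,1],[-1,-8.7,2,1.2,-7.2,1,1],[-1.6,-13,3,1.8,-10.8,1.5,1],[-2,-17.5,4,2.4,-14.4,2,1],[-2.6,-21.8,5,3,-18,2.5,1],[-3.1,-26.2,6,3.6,-21.6,3,1],[-3.6,-30.5,7,4.2,-25.2,3.2,1],[-4.2,-34.9,7.7,4.8,-28.7,3.2,1],[-4.2,-34.9,7.7,4.8,-28.7,3.2,1],[-4.2,-34.9,7.7,4.8,-28.7,3.2,1],[-4.2,-34.9,7.7,4.8,-28.7,3.2,1]]}}

```text
time_s: 4.1
ee_pos: [0.5127, 0.0081, 0.2844]
orientation: [1.917, 1.818, 0.574]
force: [0.6, -0.4, -1.9]
finger_gap: 0.0215
```

Run:
```python
from h import *
ax=GV.as_matrix()[:,2];rim=np.array([.585,.0035,.181])
plan(rim+ax*.126,tool(GV))
st=read_state();print(st["time_s"],st["ee_pos"],st["joints"],st["force"],st["finger_gap"])
im=eyes.capture("wrist");cv2.imwrite("pics/w4.png",im);T=wcam(st);np.save("w4T.npy",T)
print("rim pred",wproj(T,rim), "nut",wproj(T,rim-ax*.033))
crop(im,255,190,130,110,6,"w4c")
for n,c in(("scene",(260,160,110,90)),("top",(270,90,110,90))):
    im=eyes.capture(n);cv2.imwrite(f"pics/{n}4.png",im);crop(im,*c,7,n+"4c");print(proj(n,rim))
```

```text
turn [-0.11 -0.06 -0.01] shift cm [ 0.013 -0.086 -0.019]
4.1 [0.51269558 0.00814339 0.28440404] [-0.27775642 -0.03803454  1.90215372  0.20484943  0.69041127 -1.91447492] [ 0.60432816 -0.41610998 -1.88831461] 0.021534960030618628
rim pred [[320.1461619  192.76753959]] nut [[320.22285736 184.73594927]]
[[302.10207439 207.27715501]]
[[323.54883247 144.11612858]]
```

View pics/w4c.png

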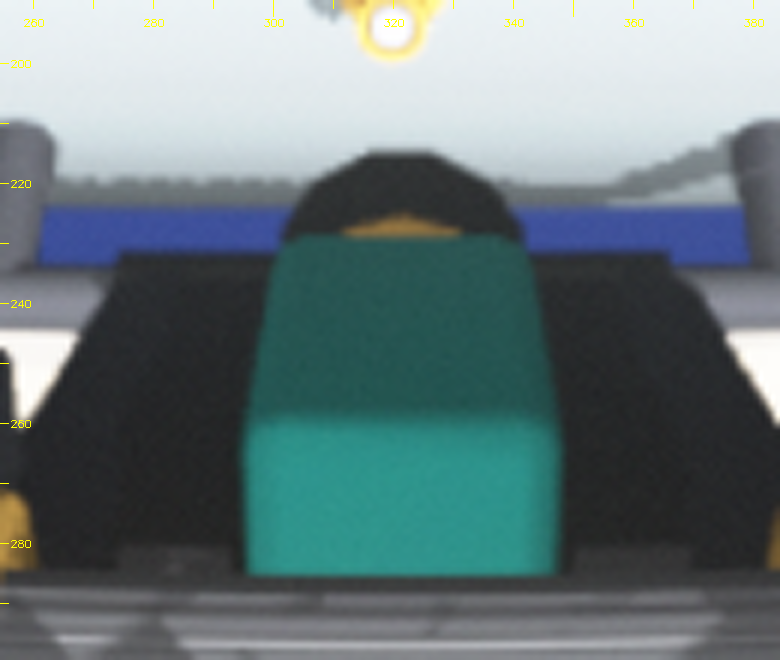

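View pics/scene4c.png

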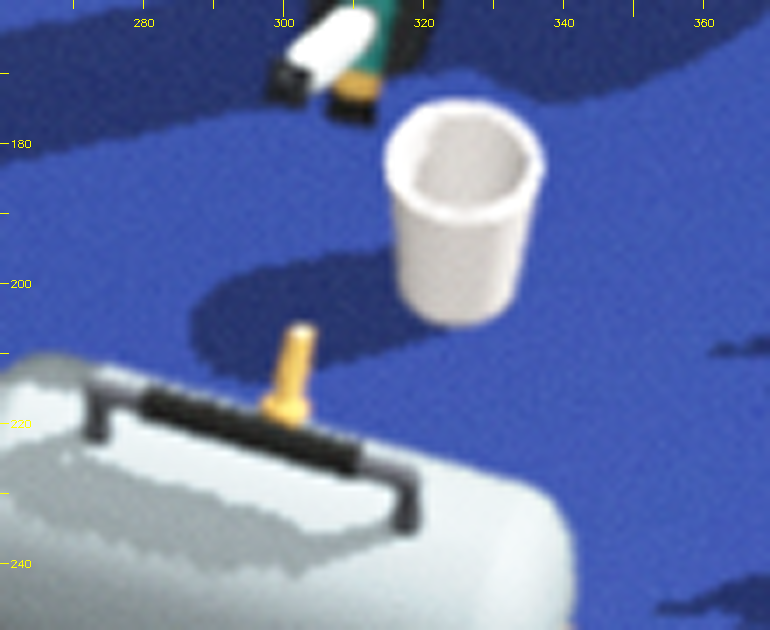

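View pics/top4c.png

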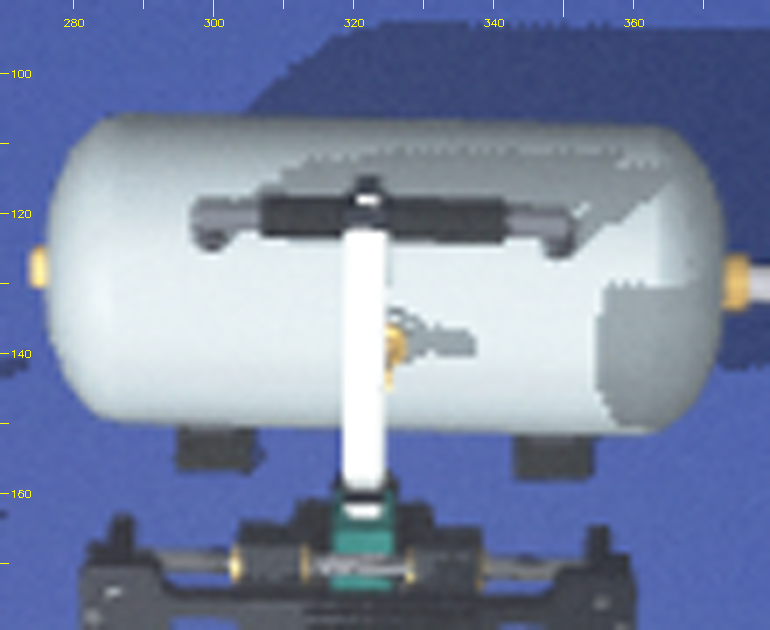

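Run:
```python
from h import *
T=C["wrist"]["tool_from_camera"]
for g in(-.002,-.001,0,.001):
    print(g,wproj(T,[[-.011,g-.014,-.0361],[.011,g-.014,-.0361],[0,g-.014,.0019],[0,g-.013,.0259]]).round(1).tolist())
```

```text
-0.002 [[293.3, 254.9], [349.1, 254.9], [321.2, 222.5], [321.3, 210.1]]
-0.001 [[293.4, 257.2], [349.0, 257.2], [321.2, 224.3], [321.3, 211.8]]
0 [[293.5, 259.4], [348.9, 259.5], [321.2, 226.1], [321.3, 213.4]]
0.001 [[293.6, 261.7], [348.8, 261.7], [321.2, 228.0], [321.3, 215.0]]
```

Run:
```python
from h import *
ax=GV.as_matrix()[:,2];rim=np.array([.5855,.003,.1815])
plan(rim+ax*.036,tool(GV))
```

```text
turn [-0.07  0.05 -0.16] shift cm [ 5.175 -0.506 -7.43 ]
```

{"fn": "jog_arm", "kwargs": {"increments": [[0,0,0,1.2,-0.1,-1.7,1],[0,0,0,2.4,-0.2,-3.4,1],[0,0,0,3.4,-0.3,-4.9,1],[0,0,-0.1,4.3,-0.4,-6.2,1],[0,0,-0.1,4.9,-0.5,-7,1],[0,0,-0.1,5.18,-0.5,-7.43,1],[0,0,-0.1,5.18,-0.5,-7.43,1],[0,0,-0.1,5.18,-0.5,-7.43,1]]}}

```text
time_s: 4.92
ee_pos: [0.565, 0.0032, 0.2118]
orientation: [1.914, 1.816, 0.576]
force: [0.2, -0.4, -3.1]
finger_gap: 0.0218
```

Run:
```python
from h import *
ax=GV.as_matrix()[:,2];rim=np.array([.5855,.003,.1815])
plan(rim+ax*.036,tool(GV))
st=read_state();print(st["time_s"],st["ee_pos"],st["force"],st["moment"],st["finger_gap"])
im=eyes.capture("wrist");cv2.imwrite("pics/w5.png",im);T=wcam(st)
print("rim pred",wproj(T,rim), "nut",wproj(T,rim-ax*.033))
crop(im,265,160,120,110,6,"w5c")
im=eyes.capture("scene");crop(im,270,170,70,60,9,"scene5c")
```

```text
turn [-0.04  0.14  0.01] shift cm [-0.01   0.086 -0.085]
4.9167 [0.56497688 0.00322067 0.21183693] [ 0.22638619 -0.44867384 -3.1204274 ] [ 0.05537553  0.4878788  -0.0551943 ] 0.021766559462528482
rim pred [[322.58683465 226.62916479]] nut [[322.39859684 210.65696928]]
```

View pics/w5c.png

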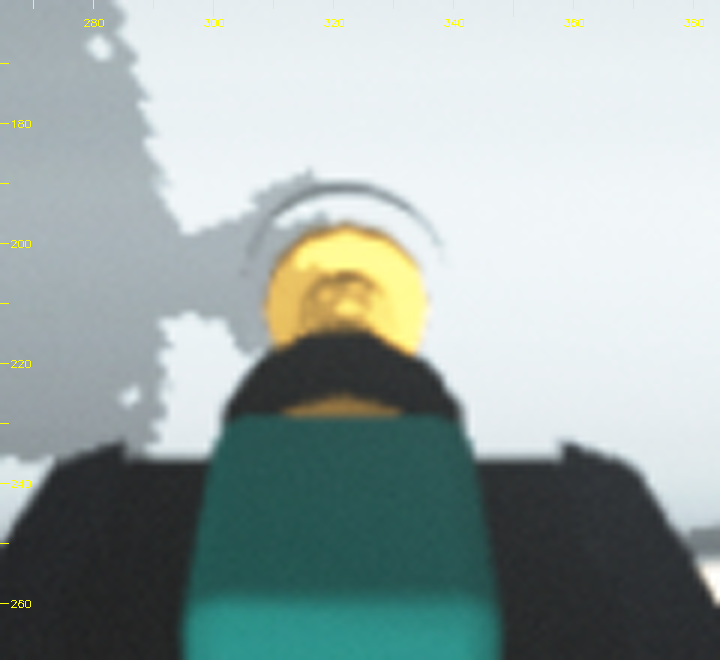

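View pics/scene5c.png

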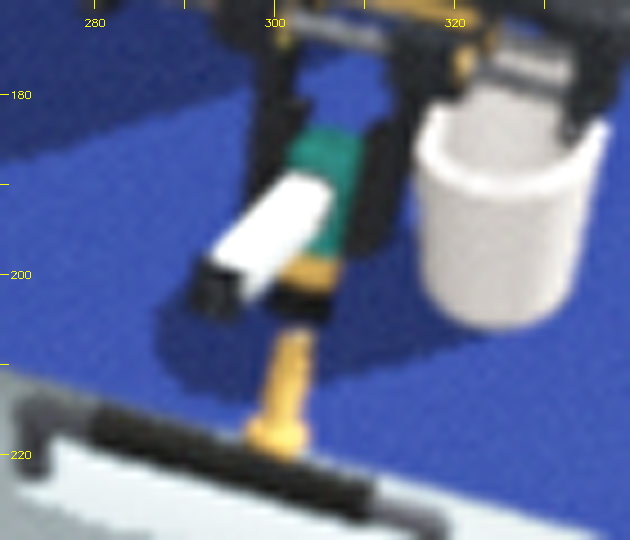

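{"fn": "jog_arm", "kwargs": {"increments": [[0,0,0,0,0,0,1],[0,0,0,0,0,0,1],[0,0,0,0,0,0,1]]}}

```text
time_s: 5.27
ee_pos: [0.5649, 0.0028, 0.2118]
orientation: [1.915, 1.815, 0.576]
force: [-0.4, -0.1, -1.9]
finger_gap: 0.0217
```

Run:
```python
from h import *
ax=GV.as_matrix()[:,2];rim=np.array([.5855,.003,.1815])
st=read_state();print(st["time_s"],st["ee_pos"],st["force"],st["moment"],st["finger_gap"])
for k in (.024,.013): plan(rim+ax*k,tool(GV))
```

```text
5.2667 [0.56491237 0.00276701 0.21184008] [-0.38308141 -0.13944855 -1.85566252] [ 5.56292236e-02  5.35884024e-01 -1.85040440e-04] 0.021698037642114806
turn [-0.03  0.16  0.06] shift cm [ 0.684  0.095 -1.068]
turn [-0.03  0.16  0.06] shift cm [ 1.314  0.062 -1.969]
```

{"fn": "jog_arm", "kwargs": {"increments": [[0,0,0,0.17,0.05,-0.25,1],[0,0,0,0.34,0.05,-0.49,1],[0,0,0,0.52,0.04,-0.74,1],[0,0,0,0.69,0.04,-0.98,1],[0,0,0,0.69,0.04,-0.98,1],[0,0,0,0.69,0.04,-0.98,1]]}}

```text
time_s: 5.77
ee_pos: [0.5718, 0.0032, 0.2013]
orientation: [1.915, 1.816, 0.575]
force: [-0.3, 0.7, -2.1]
finger_gap: 0.0216
```

```bash
cat > f.py <<'E'
from h import *
ax=GV.as_matrix()[:,2];rim=np.array([.5855,.003,.1815])
st=read_state();F=st["force"]-[-.4,-.14,-1.86]
d=st["ee_pos"]-rim
print(st["time_s"],st["ee_pos"],"F",F.round(2),"axial",(F@ax).round(2),"M",st["moment"].round(3),"depth of mouth mm",1000*(.0259-d@ax),"lat",(1000*(d-ax*(d@ax))).round(2),st["finger_gap"])
g=R.from_rotvec(st["orientation"]).as_matrix()
print("tilt err deg",np.degrees(np.arccos(-g[:,2]@ax)))
E
python3 f.py
```

```text
5.7667 [0.57184369 0.00321899 0.20130629] F [ 0.09  0.83 -0.22] axial -0.21 M [ 0.056  0.47  -0.02 ] depth of mouth mm 1.8468621370988993 lat [ 0.12 -0.5   0.1 ] 0.021569706364776578
tilt err deg 0.09341140861438554
```

{"fn": "jog_arm", "kwargs": {"increments": [[0,0,0,0.11,0.02,-0.16,1],[0,0,0,0.23,0.02,-0.33,1],[0,0,0,0.34,0.02,-0.49,1],[0,0,0,0.46,0.02,-0.66,1],[0,0,0,0.46,0.02,-0.66,1],[0,0,0,0.46,0.02,-0.66,1]]}}

```text
time_s: 6.27
ee_pos: [0.5766, 0.0032, 0.1954]
orientation: [1.914, 1.815, 0.575]
force: [-5.8, -1.6, 3.7]
finger_gap: 0.0214
```

```bash
python3 f.py
```

```text
6.2667 [0.57655562 0.00324785 0.19535399] F [-5.43 -1.42  5.61] axial 7.66 M [-0.157  0.777 -0.218] depth of mouth mm 9.42078101824359 lat [ 0.49 -0.25  0.36] 0.021365280047794755
tilt err deg 0.15977277084928956
```

{"fn": "jog_arm", "kwargs": {"increments": [[0,0,0,0.06,0,-0.08,1],[0,0,0,0.11,0,-0.16,1],[0,0,0,0.11,0,-0.16,1],[0,0,0,0.11,0,-0.16,1]]}}

```text
time_s: 6.6
ee_pos: [0.5776, 0.0032, 0.1939]
orientation: [1.914, 1.815, 0.576]
force: [-7.6, -2.0, 6.7]
finger_gap: 0.0213
```

```bash
python3 f.py
```

```text
6.6 [0.57761234 0.00323722 0.19390522] F [-7.16 -1.84  8.53] axial 11.03 M [-0.244  0.85  -0.198] depth of mouth mm 11.213144101632425 lat [ 0.52 -0.2   0.37] 0.021325906392013365
tilt err deg 0.16890655219536627
```

{"fn": "jog_arm", "kwargs": {"increments": [[0,0,0,0.06,0,-0.08,1],[0,0,0,0.09,0,-0.12,1],[0,0,0,0.09,0,-0.12,1],[0,0,0,0.09,0,-0.12,1]]}}

```text
time_s: 6.93
ee_pos: [0.5781, 0.0033, 0.1936]
orientation: [1.913, 1.815, 0.575]
force: [-22.4, -2.5, 17.7]
finger_gap: 0.0215
```

```bash
python3 f.py
```

```text
6.9333 [0.57807469 0.00327764 0.19361774] F [-22.02  -2.36  19.51] axial 28.53 M [-0.469  1.8   -0.419] depth of mouth mm 11.712251335169235 lat [ 0.7  -0.15  0.5 ] 0.021466818495366826
tilt err deg 0.18502853046200962
```

{"fn": "jog_arm", "kwargs": {"increments": [[0,0,0,-0.04,0,0.04,1],[0,0,0,-0.04,0,0.04,1],[0,0,0,-0.04,0,0.04,1],[0,0,0,-0.04,0,0.04,1],[0,0,0,-0.04,0,0.04,1],[0,0,0,-0.04,0,0.04,1],[0,0,0,-0.04,0,0.04,1],[0,0,0,-0.04,0,0.04,1]]}}

```text
time_s: 7.6
ee_pos: [0.5779, 0.0033, 0.1937]
orientation: [1.914, 1.815, 0.576]
force: [-14.6, -2.6, 13.1]
finger_gap: 0.0215
```

```bash
python3 f.py
python3 - <<'E'
from h import *
for n,c in(("scene",(270,170,70,60)),("top",(290,90,70,90))):
    im=eyes.capture(n);cv2.imwrite(f"pics/{n}6.png",im);crop(im,*c,8 if n=="scene" else 6,n+"6c")
E
```

```text
7.6 [0.57791193 0.00325945 0.19366963] F [-14.23  -2.42  14.93] axial 20.31 M [-0.353  1.317 -0.277] depth of mouth mm 11.577065565631123 lat [ 0.62 -0.17  0.44] 0.021465308529456426
tilt err deg 0.1874900040282435
```

View pics/scene6c.png

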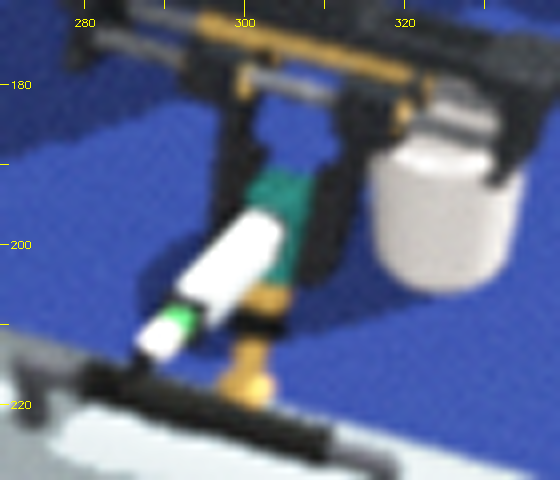

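View pics/top6c.png

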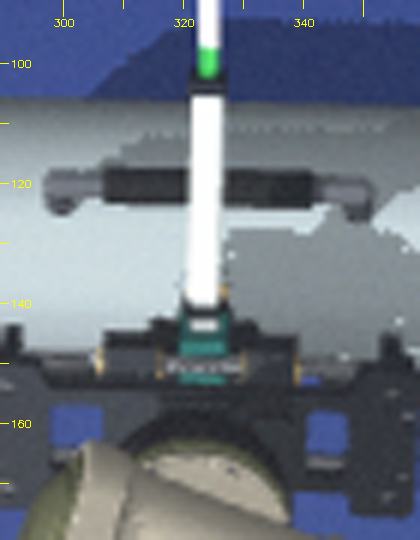

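Green clearly shows next to the collar, in both scene (292,209) and top (324,100). I'll measure the rod length, to check that it is really seated.

Run:
```python
from h import *
st=read_state();Rt=R.from_rotvec(st["orientation"]).as_matrix()
def g2w(P): # gauge grip frame->world
    P=np.atleast_2d(P);return st["ee_pos"]+P[:,[1]]*Rt[:,0]+(P[:,[0]])*Rt[:,1]+(-.0181-P[:,[2]])*Rt[:,2]
for n in("scene","top"):
    for L in(0,.01,.02,.03,.04,.05): print(n,L,proj(n,g2w([.132+L,0,.002])).round(1), end=' ')
    print()
crop(cv2.imread("pics/top6.png"),300,70,50,50,12,"top6d");crop(cv2.imread("pics/scene6.png"),275,195,40,40,14,"scene6d")
```

```text
scene 0 [[291.5 209.3]] scene 0.01 [[290.5 210.4]] scene 0.02 [[289.4 211.4]] scene 0.03 [[288.4 212.5]] scene 0.04 [[287.3 213.6]] scene 0.05 [[286.2 214.7]] 
top 0 [[324.4 102.2]] top 0.01 [[324.4  98.5]] top 0.02 [[324.5  94.7]] top 0.03 [[324.6  90.9]] top 0.04 [[324.6  87.1]] top 0.05 [[324.7  83.3]]
```

View pics/top6d.png

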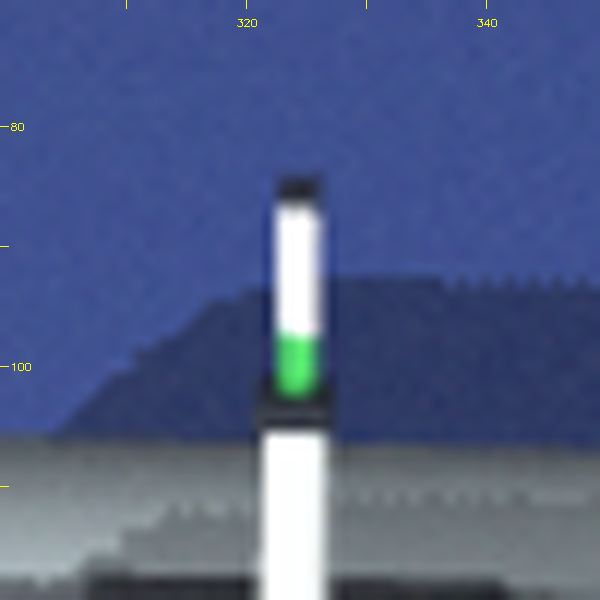

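View pics/scene6d.png

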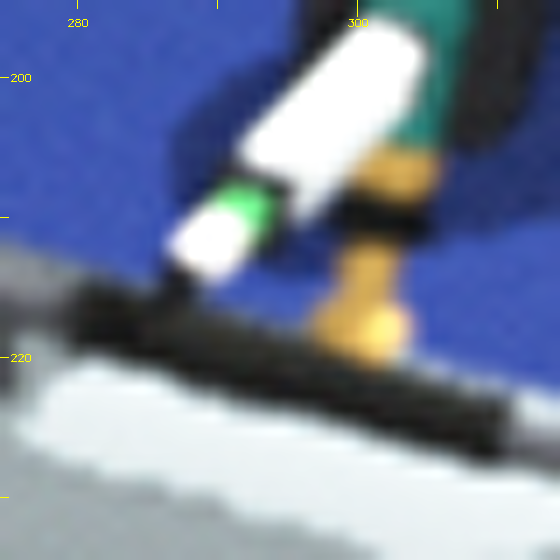

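The rod is out about 38 mm, and the steep force rise to 20 N, with the stem well inside the bore, means it is on the seat. Green is the rocker to tip. Now I retract along the valve axis.

{"fn": "jog_arm", "kwargs": {"increments": [[0,0,0,-0.57,0.03,0.82,1],[0,0,0,-1.43,0.08,2.05,1],[0,0,0,-2.9,0.15,4.1,1],[0,0,0,-4.6,0.24,6.6,1],[0,0,0,-6,0.3,9,1],[0,0,0,-6.9,0.36,11.5,1],[0,0,0,-6.9,0.36,13,1],[0,0,0,-6.9,0.36,13,1],[0,0,0,-6.9,0.36,13,1]]}}

```text
time_s: 8.45
ee_pos: [0.509, 0.007, 0.3225]
orientation: [1.915, 1.815, 0.576]
force: [-0.5, 0.8, -2.2]
finger_gap: 0.0216
```

Run:
```python
from h import *
st=read_state();print(st["time_s"],st["ee_pos"],st["force"],st["finger_gap"])
plan([.45,-.349,.25],tool(R.from_euler("z",1,degrees=True)))
```

```text
8.45 [0.50900031 0.00703679 0.32246427] [-0.45272067  0.8300831  -2.2485315 ] 0.02156197289333289
turn [ 0.59 35.15  3.93] shift cm [ -5.9   -35.604  -7.246]
```

{"fn": "jog_arm", "kwargs": {"increments": [[0,3.5,0.4,-0.6,-3.5,0,1],[0,7,0.8,-1.2,-7,0,1],[0.2,10.5,1.2,-1.8,-10.5,0,1],[0.3,14,1.6,-2.4,-14,0,1],[0.3,17.5,2,-3,-17.5,0,1],[0.4,21,2.4,-3.6,-21,0,1],[0.5,24.5,2.8,-4.2,-24.5,-1.5,1],[0.6,28,3.2,-4.8,-28,-3,1],[0.6,31.5,3.6,-5.4,-31.5,-5,1],[0.6,35.15,3.9,-5.9,-35.6,-7.2,1],[0.6,35.15,3.9,-5.9,-35.6,-7.2,1],[0.6,35.15,3.9,-5.9,-35.6,-7.2,1]]}}

```text
time_s: 9.45
ee_pos: [0.4495, -0.3499, 0.2462]
orientation: [-2.2, -2.233, -0.001]
force: [0.1, 0.3, -0.9]
finger_gap: 0.0213
```

{"fn": "jog_arm", "kwargs": {"increments": [[0,0,0,0,0,0,1],[0,0,0,0,0,0,1]]}}

```text
time_s: 9.62
ee_pos: [0.4504, -0.348, 0.2512]
orientation: [2.201, 2.241, 0.001]
force: [-0.9, 0.8, -2.9]
finger_gap: 0.0215
```

Run:
```python
from h import *
st=read_state();print(st["time_s"],st["ee_pos"],st["joints"],st["force"],st["finger_gap"])
plan([.45,-.349,.25],tool(R.from_euler("z",1,degrees=True)))
im=eyes.capture("wrist");cv2.imwrite("pics/w7.png",im);T=wcam(st);np.save("w7T.npy",T)
b=R.from_euler("z",1,degrees=True)
P=lambda q:b.apply(np.array(q))+[.4615,-.331,0]
print("box corners",wproj(T,P([(a*.0525,c*.08,.046) for a in(-1,1) for c in(-1,1)])).round(1).tolist())
print("green ends +x up",wproj(T,P([(.015,-.01725,.0615),(-.016,-.01725,.0545)])).round(1))
print("green ends -x up",wproj(T,P([(.016,-.01725,.0545),(-.015,-.01725,.0615)])).round(1))
im=eyes.capture("scene");cv2.imwrite("pics/s7.png",im);crop(im,170,100,120,110,7,"s7c")
```

```text
9.6167 [ 0.45039433 -0.34798332  0.25115507] [-8.63784718e-01  4.02396606e-01  1.33950624e+00  4.09714404e-04
  1.39890131e+00 -2.45243838e+00] [-0.86711202  0.77204836 -2.94825513] 0.021527781196998493
turn [ 0.02  0.05 -0.02] shift cm [-0.039 -0.102 -0.116]
box corners [[266.2, 140.8], [405.0, 141.8], [269.7, 227.3], [399.6, 227.1]]
green ends +x up [[321.  201.4]
 [321.  173.2]]
green ends -x up [[321.  200.6]
 [321.  175.3]]
```

View pics/w7.png

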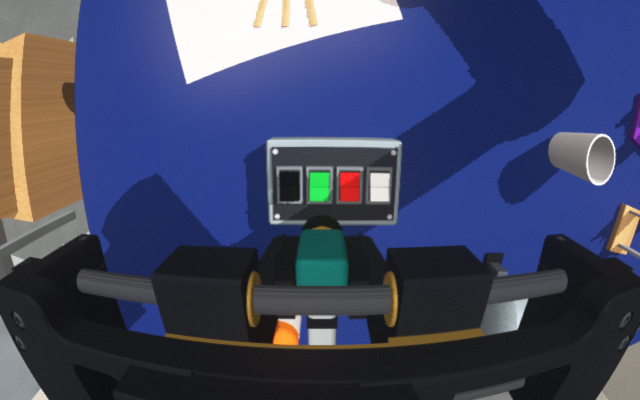

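View pics/s7c.png

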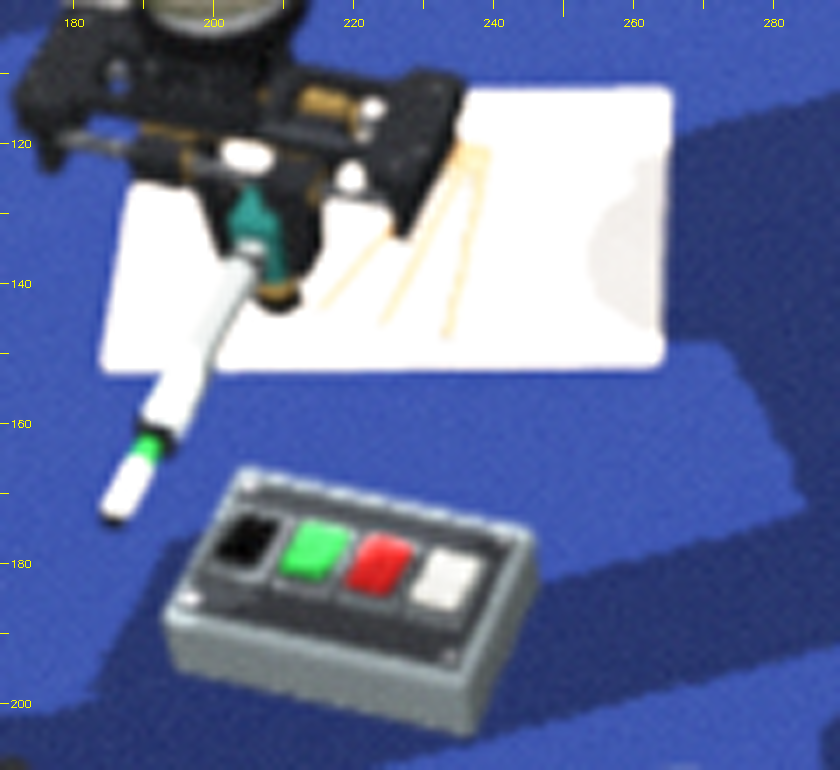

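Run:
```python
from h import *
crop(cv2.imread("pics/w7.png"),255,130,155,120,5,"w7c")
crop(cv2.imread("pics/top0.png"),430,85,60,60,8,"t_b");crop(cv2.imread("pics/scene0.png"),150,195,60,60,8,"s_b")
T=np.load("w7T.npy")
print(onz("top",461,117,.122),onz("scene",171,211,.122),wonz(T,286,332,.122))
```

```text
[ 0.66394641 -0.39299616  0.122     ] [ 0.6723812  -0.39984375  0.122     ] [ 0.61425409 -0.38511236  0.122     ]
```

View pics/w7c.png

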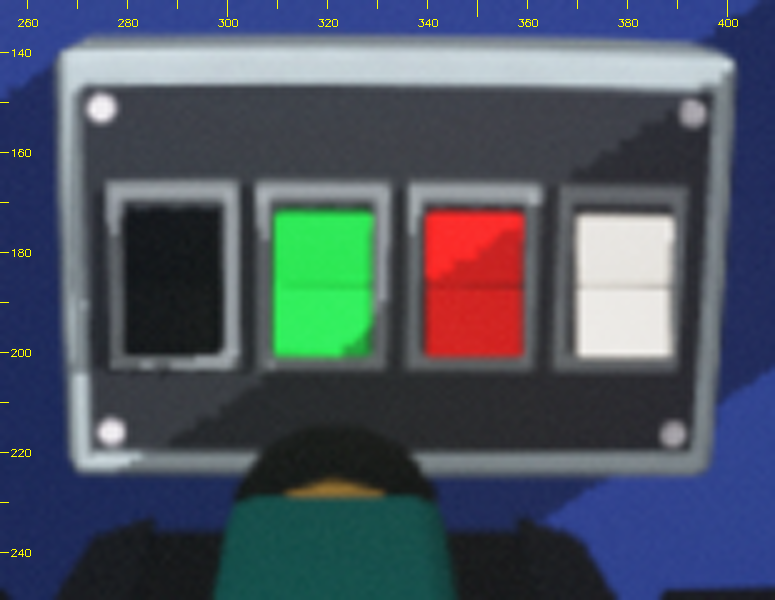

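View pics/t_b.png

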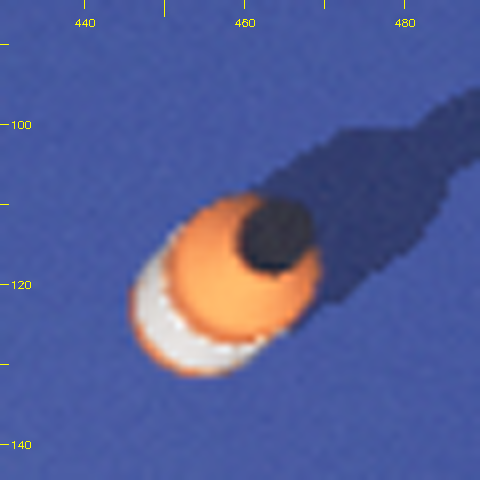

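View pics/s_b.png

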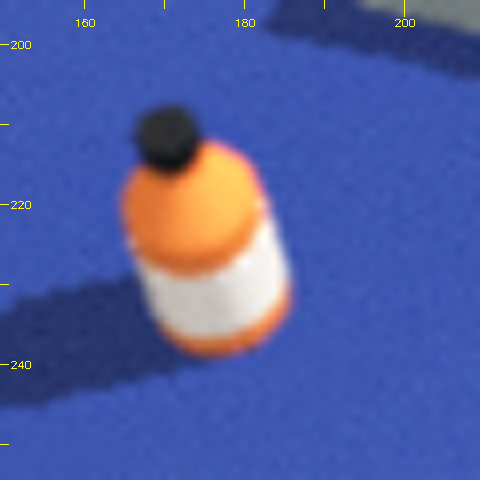

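Run:
```python
from h import *
b=R.from_euler("z",1,degrees=True)
P=lambda q:b.apply(np.array(q))+[.4615,-.331,0]
for y in(-.01725,.01725):
  print("+x up",proj("scene",P([(.015,y,.0615),(-.016,y,.0545)])).round(1).tolist(),"-x up",proj("scene",P([(.016,y,.0545),(-.015,y,.0615)])).round(1).tolist())
T=np.load("w7T.npy")
print([wonz(T,*p,.046).round(4) for p in((267,139),(401,141),(397,224.5),(270,224.5))])
print("frame green", [wonz(T,*p,.050).round(4) for p in((255.7+50,166),(332.5,166),(331,203.5),(307,203.5))])
```

```text
+x up [[212.7, 180.5], [216.2, 175.1]] -x up [[212.9, 182.0], [215.9, 174.0]]
+x up [[222.2, 182.5], [225.5, 177.1]] -x up [[222.3, 184.0], [225.2, 176.0]]
[array([ 0.4083, -0.4109,  0.046 ]), array([ 0.407 , -0.2568,  0.046 ]), array([ 0.5091, -0.2538,  0.046 ]), array([ 0.5117, -0.4096,  0.046 ])]
frame green [array([ 0.4386, -0.3661,  0.05  ]), array([ 0.4381, -0.3357,  0.05  ]), array([ 0.4824, -0.3362,  0.05  ]), array([ 0.4829, -0.3643,  0.05  ])]
```

{"fn": "jog_arm", "kwargs": {"increments": [[0,-6,0,-2,0,0,1],[0,-12,0,-4,0,0,1],[0,-18,0,-6,0,0,1],[0,-24,0,-8,0,-1,1],[0,-30,0,-9,0,-2,1],[0,-30,0,-9,0,-2,1],[0,-30,0,-9,0,-2,1]]}}

```text
time_s: 10.3
ee_pos: [0.3935, -0.3362, 0.2528]
orientation: [1.981, 1.926, 0.462]
force: [0.4, -0.1, -2.5]
finger_gap: 0.0215
```

Run:
```python
from h import *
st=read_state();print(st["time_s"],st["ee_pos"],st["force"],st["finger_gap"])
im=eyes.capture("wrist");cv2.imwrite("pics/w8.png",im);T=wcam(st);np.save("w8T.npy",T)
b=R.from_euler("z",.8,degrees=True)
P=lambda q:b.apply(np.array(q))+[.460,-.333,0]
y=-.01725
print("box corners",wproj(T,P([(a*.0525,c*.08,.046) for a in(-1,1) for c in(-1,1)])).round(1).tolist())
print("+x up",wproj(T,P([(.015,y,.0615),(-.016,y,.0545)])).round(1).tolist(),"-x up",wproj(T,P([(.016,y,.0545),(-.015,y,.0615)])).round(1).tolist())
crop(im,240,100,150,120,5,"w8c")
```

```text
10.3 [ 0.39348762 -0.3362459   0.25277186] [ 0.38554472 -0.14309954 -2.54586158] 0.02152632323133991
box corners [[251.6, 108.1], [398.2, 103.1], [265.6, 181.7], [390.0, 178.0]]
+x up [[311.9, 163.3], [310.4, 137.2]] -x up [[312.2, 160.5], [310.3, 141.3]]
```

View pics/w8c.png

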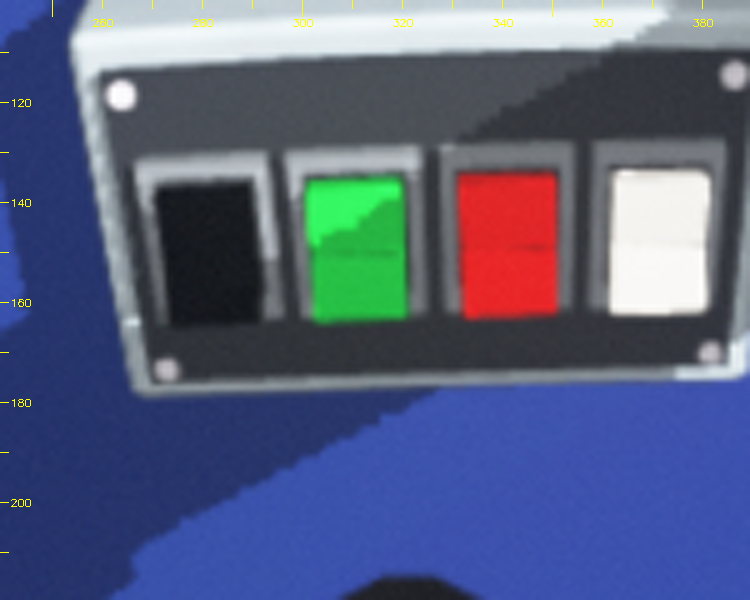

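Seen from the robot side the rocker faces are long (rows 135–163). That matches the +x end being up.

Run:
```python
from h import *
plan([.48,-.350,.125],tool(R.from_euler("z",13,degrees=True)))
```

```text
turn [-2.53 27.08 14.29] shift cm [  8.623  -1.348 -12.763]
```

{"fn": "jog_arm", "kwargs": {"increments": [[0,5.5,2.8,2,0,0,1],[0,11,5.6,4,0,0,1],[0,16.5,8.4,6,0,0,1],[0,22,11.2,8,0,-1,1],[-2,27,14,9,0,-2,1],[-2,27,14,9,0,-2,1],[-2,27,14,9,0,-2,1]]}}

```text
time_s: 10.93
ee_pos: [0.485, -0.3358, 0.2308]
orientation: [-1.961, -2.447, -0.012]
force: [-0.8, -0.1, -0.9]
finger_gap: 0.0215
```

Run:
```python
from h import *
st=read_state();print(st["time_s"],st["ee_pos"],st["joints"],st["force"],st["finger_gap"])
plan([.48,-.350,.125],tool(R.from_euler("z",13,degrees=True)))
```

```text
10.9333 [ 0.48495323 -0.33578188  0.2308076 ] [-0.80696429  0.46565422  1.29887708  0.00685851  1.38387042 -2.5986976 ] [-0.83451746 -0.14758941 -0.9394379 ] 0.021472541065710518
turn [-0.55  0.01  0.42] shift cm [ -0.495  -1.422 -10.581]
```

{"fn": "jog_arm", "kwargs": {"increments": [[-0.5,0,0.4,-0.2,-0.7,-2,1],[-0.5,0,0.4,-0.5,-1.4,-5,1],[-0.5,0,0.4,-0.5,-1.4,-8,1],[-0.5,0,0.4,-0.5,-1.4,-10,1],[-0.5,0,0.4,-0.5,-1.4,-10.6,1],[-0.5,0,0.4,-0.5,-1.4,-10.6,1],[-0.5,0,0.4,-0.5,-1.4,-10.6,1]]}}

```text
time_s: 11.52
ee_pos: [0.4788, -0.3513, 0.1276]
orientation: [1.959, 2.452, 0.002]
force: [-0.1, 0.5, -0.7]
finger_gap: 0.0217
```

Run:
```python
from h import *
st=read_state();print(st["time_s"],st["ee_pos"],st["joints"],st["force"],st["moment"],st["finger_gap"])
plan([.48,-.350,.095],tool(R.from_euler("z",13,degrees=True)))
im=eyes.capture("wrist");crop(im,240,90,160,150,5,"w9c")
im=eyes.capture("scene");crop(im,150,140,120,100,7,"s9c")
```

```text
11.5167 [ 0.47881372 -0.35130277  0.12756845] [-8.30747822e-01  5.62508914e-01  1.42666946e+00  1.68662654e-03
  1.14898338e+00 -2.62489273e+00] [-0.10180717  0.51532028 -0.67024426] [ 0.02546658  0.12576907 -0.01232103] 0.021666618228670595
turn [0.09 0.2  0.24] shift cm [ 0.119  0.13  -3.257]
```

View pics/w9c.png

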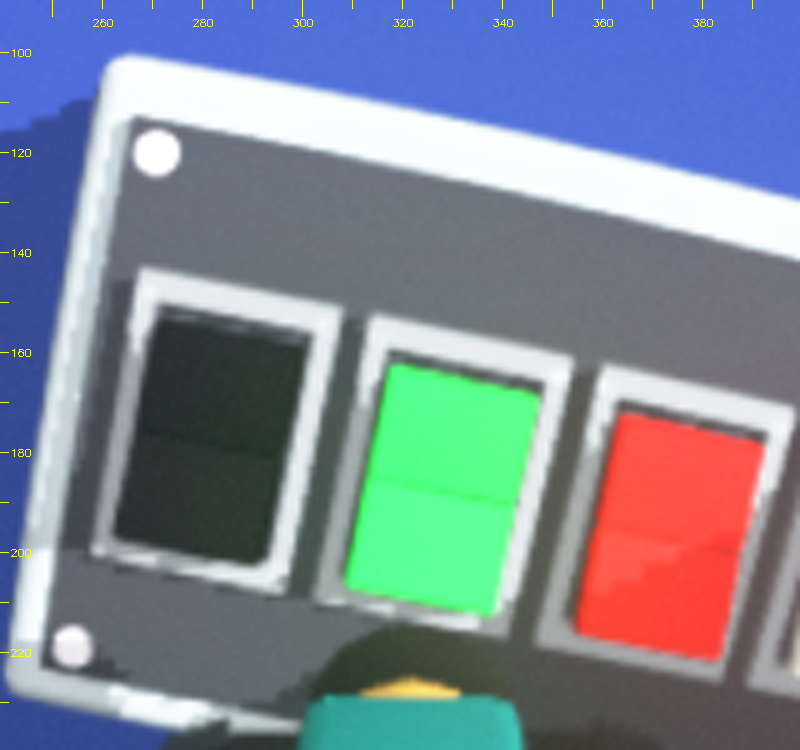

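View pics/s9c.png

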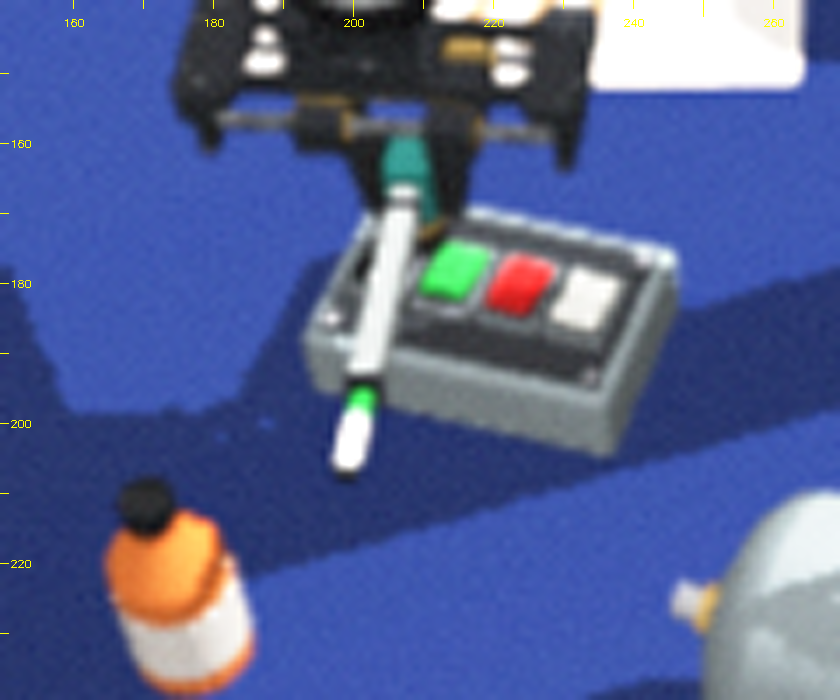

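Run:
```python
from h import *
st=read_state();T=wcam(st)
print("up edge mid",wonz(T,323.5,210,.0615),"low edge mid",wonz(T,332.5,165,.0545))
print("red up edge",wonz(T,369.5,219,.0615))
```

```text
up edge mid [ 0.47654901 -0.3503596   0.0615    ] low edge mid [ 0.44436015 -0.35109559  0.0545    ]
red up edge [ 0.47585875 -0.31598109  0.0615    ]
```

{"fn": "jog_arm", "kwargs": {"increments": [[0,0,0,0.1,0.05,-1,1],[0,0,0,0.2,0.08,-2,1],[0,0,0,0.2,0.08,-3,1],[0,0,0,0.2,0.08,-3.4,1],[0,0,0,0.2,0.08,-3.4,1],[0,0,0,0.2,0.08,-3.4,1]]}}

```text
time_s: 12.12
ee_pos: [0.4806, -0.3497, 0.0916]
orientation: [1.96, 2.454, 0.002]
force: [0.7, -0.6, -1.0]
finger_gap: 0.0214
```

```bash
cat > q.py <<'E'
from h import *
st=read_state();print(st["time_s"],st["ee_pos"],st["force"],st["moment"],st["finger_gap"])
E
python3 q.py
```

```text
12.1167 [ 0.48057079 -0.34973881  0.09156619] [ 0.70035675 -0.57293851 -1.02346416] [0.04321174 0.07994104 0.0576041 ] 0.021434329774905416
```

Contact is expected at TCP z about 0.087 and the stop at about 0.082. I go down in small steps.

{"fn": "jog_arm", "kwargs": {"increments": [[0,0,0,0,0,-0.2,1],[0,0,0,0,0,-0.4,1],[0,0,0,0,0,-0.6,1],[0,0,0,0,0,-0.7,1],[0,0,0,0,0,-0.7,1]]}}

```text
time_s: 12.53
ee_pos: [0.4808, -0.3499, 0.085]
orientation: [1.959, 2.454, 0.002]
force: [1.3, -0.7, 0.4]
finger_gap: 0.0219
```

```bash
python3 q.py
```

```text
12.5333 [ 0.48079187 -0.34993225  0.08499935] [ 1.33778582 -0.67019903  0.38057739] [-0.02836533 -0.02455195  0.0075074 ] 0.021912578338858194
```

{"fn": "jog_arm", "kwargs": {"increments": [[0,0,0,0,0,-0.15,1],[0,0,0,0,0,-0.3,1],[0,0,0,0,0,-0.3,1],[0,0,0,0,0,-0.3,1]]}}

```text
time_s: 12.87
ee_pos: [0.4807, -0.3499, 0.082]
orientation: [1.959, 2.454, 0.002]
force: [1.2, -0.0, 2.5]
finger_gap: 0.0219
```

```bash
python3 q.py
```

```text
12.8667 [ 0.48071409 -0.34992615  0.08203838] [ 1.2314525  -0.04993225  2.48681413] [-0.09123126 -0.19082243 -0.00168634] 0.021880173468687255
```

{"fn": "jog_arm", "kwargs": {"increments": [[0,0,0,0,0,-0.1,1],[0,0,0,0,0,-0.2,1],[0,0,0,0,0,-0.2,1],[0,0,0,0,0,-0.2,1]]}}

```text
time_s: 13.2
ee_pos: [0.481, -0.3501, 0.0816]
orientation: [1.958, 2.453, 0.002]
force: [-0.8, 3.1, 14.4]
finger_gap: 0.0217
```

```bash
python3 q.py
```

```text
13.2 [ 0.48102684 -0.35005408  0.08160373] [-0.77129254  3.08034916 14.43277758] [ 0.61345318  0.31088982 -0.00391134] 0.021716417904395553
```

It hit a hard stop at the expected height with about 16 N. I lift and check.

{"fn": "jog_arm", "kwargs": {"increments": [[0,0,0,0,0,0,1],[0,0,0,0,0,1,1],[0,0,0,0,0,3,1],[0,0,0,0,0,6,1],[0,0,0,0,0,9,1],[0,0,0,0,0,12,1],[0,0,0,0,0,15,1],[0,0,0,0,0,17,1],[0,0,0,0,0,17,1],[0,0,0,0,0,17,1]]}}

```text
time_s: 14.03
ee_pos: [0.4804, -0.3497, 0.2495]
orientation: [1.96, 2.454, 0.002]
force: [-0.7, 0.3, -2.7]
finger_gap: 0.0214
```

```bash
python3 q.py
python3 - <<'E'
from h import *
im=eyes.capture("wrist");crop(im,220,90,180,150,4,"w10c")
im=eyes.capture("scene");cv2.imwrite("pics/s10.png",im);crop(im,150,100,110,110,7,"s10c")
plan([.4652,.2948,.255],tool(R.from_euler("z",-10.92,degrees=True)))
E
```

```text
14.0333 [ 0.48037757 -0.34970229  0.24948767] [-0.70186005  0.29004854 -2.72221755] [-0.02714539  0.10390361 -0.00147752] 0.02137213992058501
turn [-1.800e-01 -2.000e-02 -2.369e+01] shift cm [-1.483 64.412  0.731]
```

View pics/w10c.png

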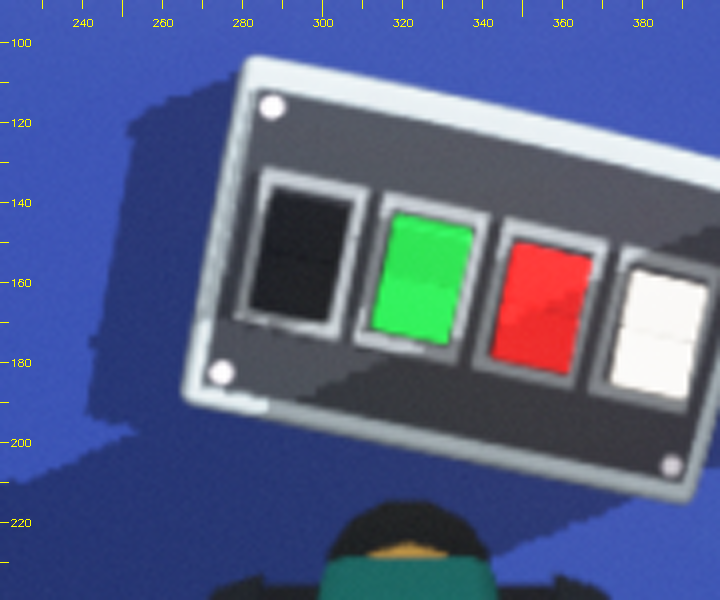

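View pics/s10c.png

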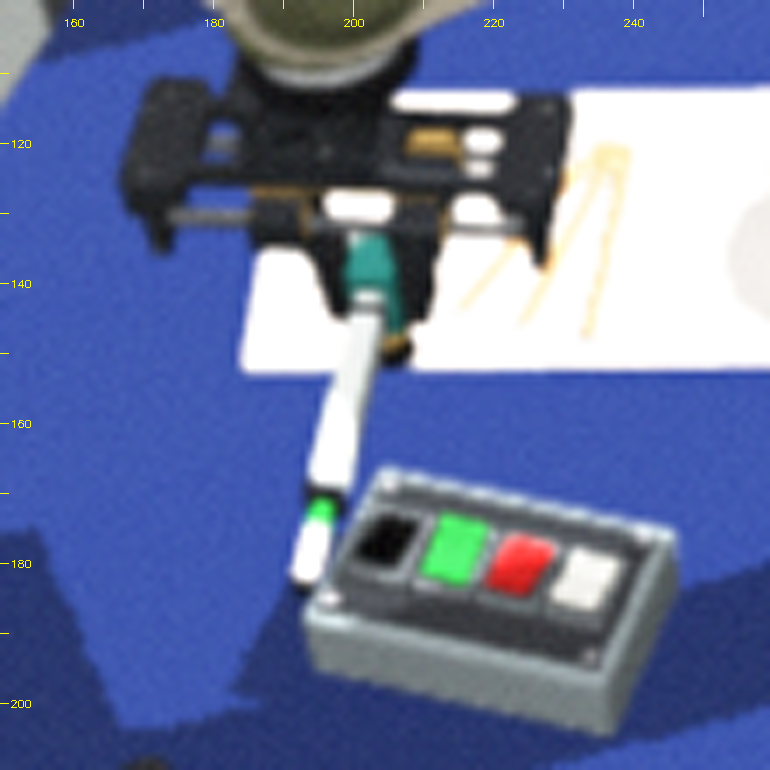

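Green is now tipped (its face in the scene view runs rows 172–183) and the others are unchanged. Next I return to the rest.

{"fn": "jog_arm", "kwargs": {"increments": [[0,0,-1.5,0,4,0.3,1],[0,0,-3,0,8,0.5,1],[0,0,-4.5,0,12,0.7,1],[0,0,-6,0,16,0.7,1],[0,0,-7.5,0,20,0.7,1],[0,0,-9,-0.2,24,0.7,1],[0,0,-10.5,-0.4,28,0.7,1],[0,0,-12,-0.6,32,0.7,1],[0,0,-13.5,-0.8,36,0.7,1],[0,0,-15,-1,40,0.7,1],[0,0,-16.5,-1.2,44,0.7,1],[0,0,-18,-1.3,48,0.7,1]]}}

```text
time_s: 15.13
ee_pos: [0.4663, 0.1321, 0.2553]
orientation: [-2.321, -2.116, 0.002]
force: [0.9, -0.1, -2.2]
finger_gap: 0.0216
```

{"fn": "jog_arm", "kwargs": {"increments": [[0,0,-1.5,0,4,0,1],[0,0,-3,0,8,0,1],[0,0,-4.5,-0.1,12,0,1],[0,0,-5.7,-0.2,15,0,1],[0,0,-5.7,-0.2,16.4,0,1],[0,0,-5.7,-0.2,16.4,0,1],[0,0,-5.7,-0.2,16.4,0,1],[0,0,-5.7,-0.2,16.4,0,1]]}}

```text
time_s: 15.8
ee_pos: [0.4657, 0.2929, 0.2562]
orientation: [2.423, 1.998, -0.001]
force: [-1.4, -0.3, -1.6]
finger_gap: 0.0217
```

```bash
python3 q.py
python3 - <<'E'
from h import *
plan([.4652,.2948,.255],tool(R.from_euler("z",-10.92,degrees=True)))
plan([.4652,.2948,.115],tool(R.from_euler("z",-10.92,degrees=True)))
im=eyes.capture("wrist");cv2.imwrite("pics/w11.png",im);crop(im,250,170,140,130,5,"w11c")
crop(cv2.imread("pics/w3.png"),250,170,140,130,5,"w3c")
E
```

```text
15.8 [0.46569015 0.29287745 0.25618646] [-1.36843485 -0.27320036 -1.64532072] [0.05194638 0.05642215 0.0250229 ] 0.02170342608851058
turn [0.07 0.02 0.04] shift cm [-0.049  0.192 -0.119]
turn [0.07 0.02 0.04] shift cm [ -0.049   0.192 -14.119]
```

View pics/w11c.png

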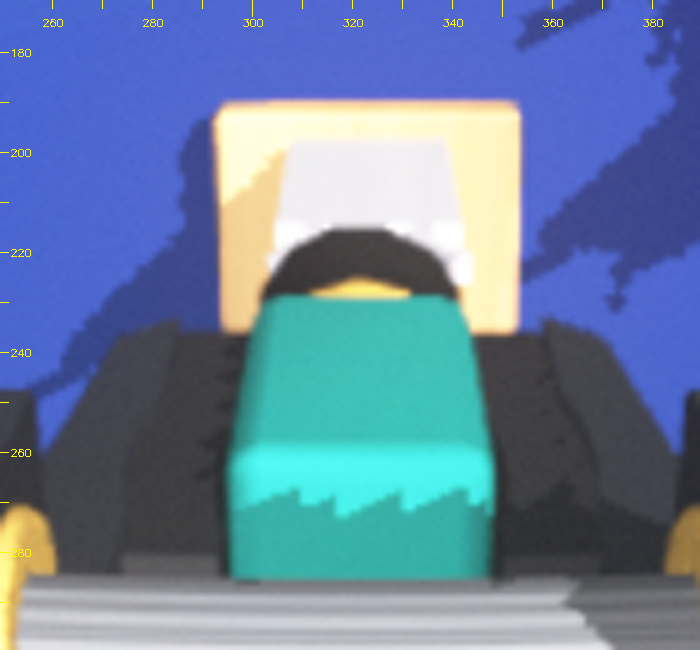

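View pics/w3c.png

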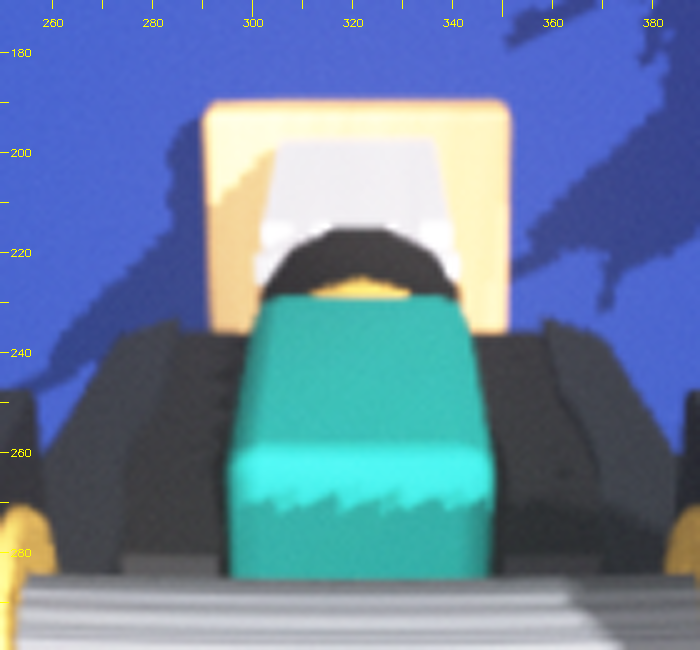

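The gauge sits in the hand exactly as at pick-up. I lower to just above the forks and settle there.

{"fn": "jog_arm", "kwargs": {"increments": [[0,0,0,-0.05,0.1,-3,1],[0,0,0,-0.05,0.15,-6,1],[0,0,0,-0.05,0.19,-9,1],[0,0,0,-0.05,0.19,-12,1],[0,0,0,-0.05,0.19,-13.7,1],[0,0,0,-0.05,0.19,-13.7,1],[0,0,0,-0.05,0.19,-13.7,1],[0,0,0,-0.05,0.19,-13.7,1]]}}

```text
time_s: 16.52
ee_pos: [0.4661, 0.2958, 0.1215]
orientation: [2.422, 1.998, 0.005]
force: [0.5, -0.3, -1.9]
finger_gap: 0.0215
```

```bash
python3 q.py
python3 - <<'E'
from h import *
plan([.4652,.2948,.0739],tool(R.from_euler("z",-10.92,degrees=True)))
E
```

```text
16.5167 [0.46605037 0.29576521 0.12145315] [ 0.50411359 -0.34550133 -1.89449659] [ 0.00709634  0.12679077 -0.00055471] 0.021497418548797623
turn [-0.03  0.23  0.05] shift cm [-0.085 -0.097 -4.755]
```

{"fn": "jog_arm", "kwargs": {"increments": [[0,0,0,-0.08,-0.1,-1,1],[0,0,0,-0.08,-0.1,-2,1],[0,0,0,-0.08,-0.1,-3,1],[0,0,0,-0.08,-0.1,-3.8,1],[0,0,0,-0.08,-0.1,-4.4,1],[0,0,0,-0.08,-0.1,-4.7,1],[0,0,0,-0.08,-0.1,-4.7,1],[0,0,0,-0.08,-0.1,-4.7,1]]}}

```text
time_s: 17.18
ee_pos: [0.4643, 0.2952, 0.073]
orientation: [2.421, 1.999, 0.002]
force: [-2.2, -1.1, 1.4]
finger_gap: 0.0217
```

```bash
python3 q.py
python3 - <<'E'
from h import *
plan([.4652,.2948,.0739],tool(R.from_euler("z",-10.92,degrees=True)))
im=eyes.capture("scene");crop(im,350,180,110,90,7,"s12c")
E
```

```text
17.1833 [0.46426823 0.29522097 0.07304826] [-2.18074038 -1.12599739  1.36973312] [-0.12420159  0.32945762 -0.08680201] 0.021679124356296375
turn [ 0.02  0.1  -0.01] shift cm [ 0.093 -0.042  0.085]
```

View pics/s12c.png

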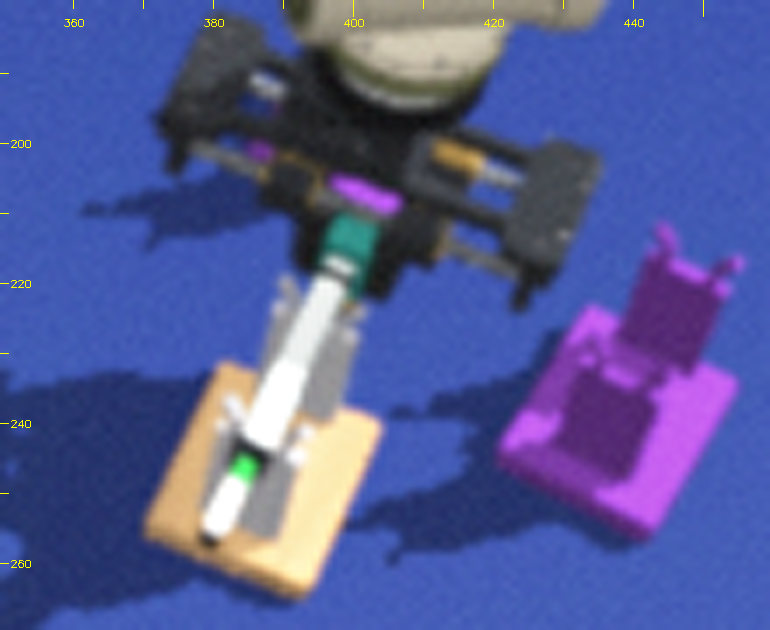

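{"fn": "jog_arm", "kwargs": {"increments": [[0,0,0,0.08,0,0.08,0.3],[0,0,0,0.08,0,0.08,0.1],[0,0,0,0.08,0,0.08,-0.3],[0,0,0,0.08,0,0.08,-0.3],[0,0,0,0.08,0,0.08,-0.3],[0,0,0,0.08,0,0.08,-0.3],[0,0,0,0.08,0,0.08,-0.3]]}}

```text
time_s: 17.82
ee_pos: [0.4651, 0.2951, 0.0736]
orientation: [2.422, 1.999, 0.002]
force: [0.4, -0.2, -0.1]
finger_gap: 0.057
```

```bash
python3 q.py
python3 - <<'E'
from h import *
im=eyes.capture("wrist");cv2.imwrite("pics/w13.png",im);crop(im,220,180,200,150,4,"w13c")
E
```

```text
17.8167 [0.46511976 0.29509664 0.0736324 ] [ 0.38664647 -0.21147964 -0.07454751] [ 0.03644742 -0.02888516  0.00416082] 0.05699546324156468
```

View pics/w13c.png

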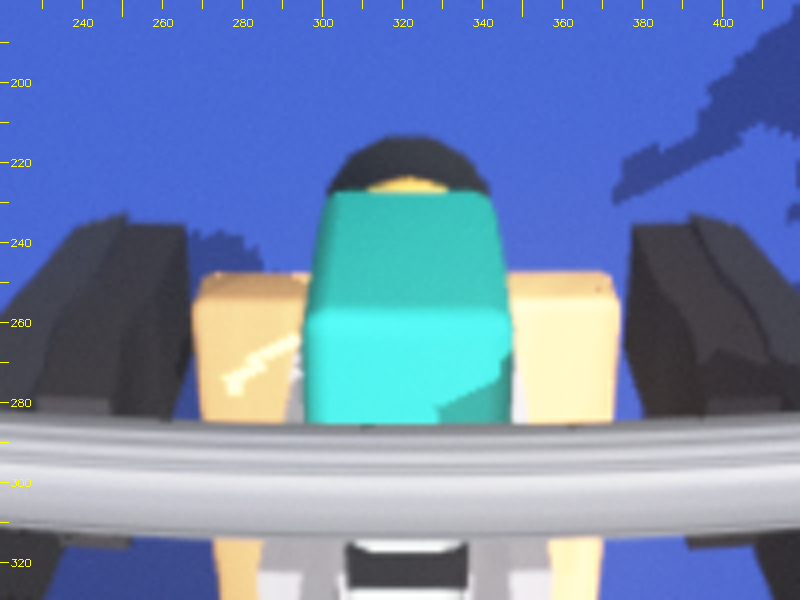

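The gauge lies level in the forks, within about 1–2 mm of where it was. I retreat upwards.

{"fn": "jog_arm", "kwargs": {"increments": [[0,0,0,0,0,2,-0.3],[0,0,0,0,0,5,-0.3],[0,0,0,0,0,9,-0.3],[0,0,0,-1,0,13,-0.3],[0,0,0,-4,0,16.5,-0.3],[0,0,0,-7,0,18,-0.3],[0,0,0,-8,0,18,-0.3],[0,0,0,-8,0,18,-0.3],[0,0,0,-8,0,18,-0.3]]}}

```text
time_s: 18.62
ee_pos: [0.3852, 0.2951, 0.2529]
orientation: [2.421, 2.0, 0.001]
force: [-0.1, 0.4, 0.3]
finger_gap: 0.0569
```

```bash
python3 q.py
python3 - <<'E'
from h import *
im=eyes.capture("scene");cv2.imwrite("pics/s14.png",im);crop(im,360,190,80,80,7,"s14c");crop(im,185,160,70,50,8,"s14s")
st=read_state();T=wcam(st)
w=eyes.capture("wrist");cv2.imwrite("pics/w14.png",w)
P=R.from_euler("z",-10.92,degrees=True).apply(np.array([(sx,sy,.110) for sx in(-.014,.014) for sy in(-.011,.011)]))+[.4645,.295,0]
print(wproj(T,P)); crop(w,270,170,100,110,5,"w14c")
E
```

```text
18.6167 [0.38522878 0.295054   0.25293791] [-0.0725576   0.38996888  0.28401218] [ 0.00675521 -0.06009892  0.01126156] 0.05687380125229524
[[325.54871332 249.06590809]
 [347.0267281  248.97765875]
 [325.40154075 272.91504922]
 [346.16330721 272.78644213]]
```

View pics/s14c.png

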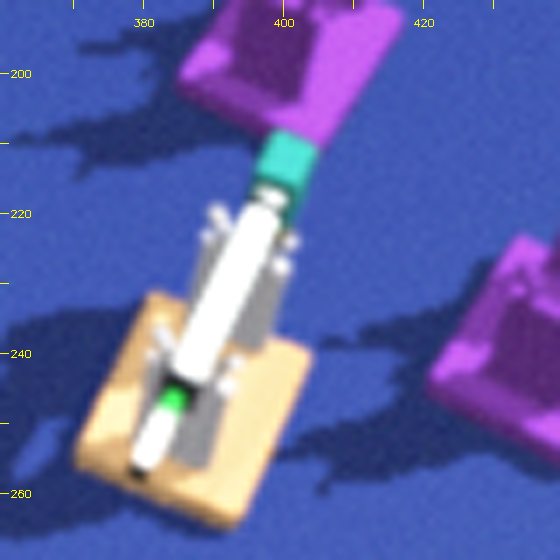

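View pics/s14s.png

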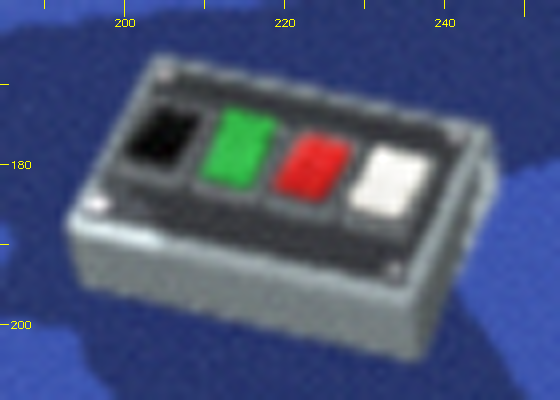

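View pics/w14c.png

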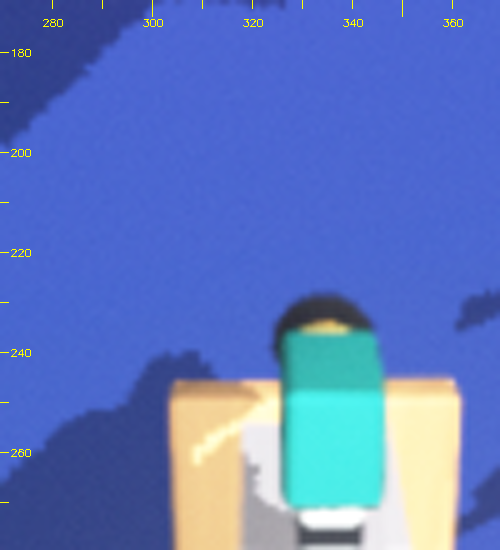

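View pics/s14.png

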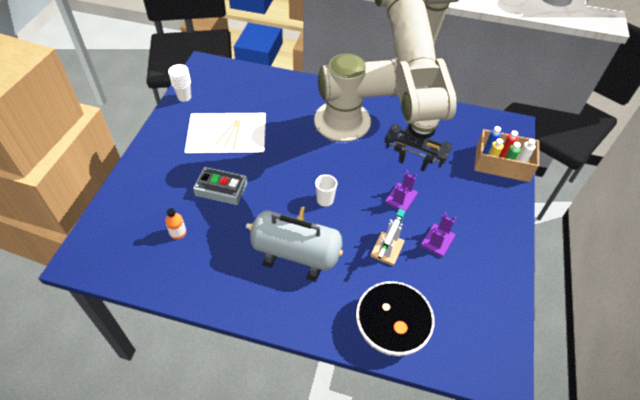

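The final pictures show the gauge in both forks with green on the rod at (384,247), and only the green rocker over. The cup and bottle are in place and the gripper is clear. Handing in.

```bash
python3 -c "
from bench import job
print(job.sign_off())"
```

```text
the job is handed in; nothing more can be done
None
```

The gauge went onto the fill valve, the rod showed green, the green rocker is tipped, and the gauge is back in its rest with the rod out. I handed it in at about 18.7 s; sign-off gives no verdict, so these are my own checks:

- **On the valve:** the force rose steeply at the end, peaking briefly at about 28 N. That is over the 25 N target but under the 50 N limit. I then held about 20 N for over 0.5 s, within 0.2 deg of the estimated valve axis.
- **Reading:** the rod is out about 38 mm with green clearly showing, so the green rocker (airbrush line) was the right one.
- **Rocker:** I pressed the green rocker with the chuck to its hard stop, at about 16 N. Afterwards the pictures showed it tipped and the red, white and black rockers still off.
- **Back in the rest:** the gauge lies level in both forks, about 1–2 mm from where it started, with the rod still out. The gripper is clear, and the cup and bottle look unmoved.

One check disagreed. My position estimate put the chuck only 11.6 mm deep when the seat stopped it, not 13 mm. I put that down to an error of 1–2 mm in the measured positions, because only the seat could stop the chuck that hard. The rod also reads less than 11.6 mm of travel would give if the core pin had not moved.

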